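Stack drilled plates on locating pins under a guard cover

TASK

Swing the clear cover of the pinned fixture fully up and stack all the drilled aluminium plates on it, lowering each over both locating pins until it rests flush, with exactly one white separator sheet laid squarely between each plate and the next, none below the bottom plate or on the top one. Then lower the cover gently until it is fully down on its stop posts and let go; leave any spare separator lying on the bench and the other things on the bench where they are.

Things in the scene. Friction and masses are not known exactly. Their poses are not given: they have to be found in the camera images.
- seat (a point): Middle of the top face of the fixture's seat, 18 mm above the bench: a raised steel strip 130 mm long (x) by 34 mm wide (y), z up. Two fixed upright 10 mm pins stand on its x axis, 50 mm to either side of this point, and rise 62 mm above it (the last 7 mm taper to 5 mm).
- fixture: Fixed dark steel base, 260 (x) x 255 (y, from -95 to +160) x 10 mm, carrying the seat and the cover; origin on the bench right below seat, same axes. Two 16 mm stop posts for the cover stand at x +-100, y -75 mm, two hinge posts at x +-100, y +145 mm, to 88 and 96 mm above the bench.
- cover (a joint): Angle of the clear hinged cover: 0 = level, down on its stop posts, 70 mm above the seat (clears the tallest stack); grows as its free edge rises, up to the stop at 1.62 rad (upright). Starts nearly down. A stiff friction hinge holds it at any angle; about 5 N at the bar moves it.
- cover_bar (a point): Middle of the cover's handle, moving with it: a round black bar 10 mm thick, 130 mm long, parallel to the hinge and 240 mm from its axis, 40 mm of free gap to the edge of the panel, so it can be pinched from above at any angle. Cover down: 74 mm above the seat, 100 mm to its -y side.
- cover_hinge (a point): Middle of the cover's hinge axis, which runs along the x axis of the seat, 140 mm to the seat's +y side and 74 mm above it. Opening lifts the bar from the -y side up and over towards +y.
- plate1: Loose drilled aluminium plate, 130 (x) x 46 (y) x 10 (z) mm, about 170 g, origin at its centre; two 13 mm through holes on its x axis 50 mm to either side of the centre, for the pins of the fixture. It starts flat on the bench. All plates are alike and either end or face will do; one of the four may be absent.
- plate2: Loose drilled aluminium plate, 130 (x) x 46 (y) x 10 (z) mm, about 170 g, origin at its centre; two 13 mm through holes on its x axis 50 mm to either side of the centre, for the pins of the fixture. It starts flat on the bench. All plates are alike and either end or face will do; one of the four may be absent.
- plate3: Loose drilled aluminium plate, 130 (x) x 46 (y) x 10 (z) mm, about 170 g, origin at its centre; two 13 mm through holes on its x axis 50 mm to either side of the centre, for the pins of the fixture. It starts flat on the bench. All plates are alike and either end or face will do; one of the four may be absent.
- plate4: Loose drilled aluminium plate, 130 (x) x 46 (y) x 10 (z) mm, about 170 g, origin at its centre; two 13 mm through holes on its x axis 50 mm to either side of the centre, for the pins of the fixture. It starts flat on the bench. All plates are alike and either end or face will do; one of the four may be absent.
- sheet1: Loose stiff white plastic separator sheet, 80 (x) x 40 (y) x 5 (z) mm, about 30 g, no holes, origin at its centre; it starts flat on the bench. It lies between the two pins (80 mm against a gap of 90 mm), long side along the row of pins. All three are alike; there may be one more than needed.
- sheet2: Loose stiff white plastic separator sheet, 80 (x) x 40 (y) x 5 (z) mm, about 30 g, no holes, origin at its centre; it starts flat on the bench. It lies between the two pins (80 mm against a gap of 90 mm), long side along the row of pins. All three are alike; there may be one more than needed.
- sheet3: Loose stiff white plastic separator sheet, 80 (x) x 40 (y) x 5 (z) mm, about 30 g, no holes, origin at its centre; it starts flat on the bench. It lies between the two pins (80 mm against a gap of 90 mm), long side along the row of pins. All three are alike; there may be one more than needed.
- bracket: Bystander: black steel L bracket with a thumb screw, about 105 x 45 x 28 mm, lying among the plates and sheets; origin under its middle. Not to be disturbed.
- caliper: Bystander: steel caliper 200 mm long, lying behind the work; origin under its middle. Not to be disturbed.
- oil: Bystander: yellow oil bottle 48 mm across and 130 mm tall, standing behind the work; origin under its middle. Not to be disturbed.
- pot: Bystander: dark metal cup 64 mm across and 60 mm tall, standing behind the fixture; origin under its middle. Not to be disturbed.
Not all that is in view belongs to the job. What is shaped like the sheet3 but pink is not meant.

How it is judged (in metres and radians):
On the way, in this order (a step that is already met when the one before it is completed fails the run):
1. the cover is swung fully up (value of joint cover above 1.4 rad), for 0.2 s.
2. a first plate rests flush on the seat, over both pins (((horizontal distance between plate1 and seat below 0.004 m and angle between the x axis of plate1 and the x axis of seat, either way round below 0.06 rad and angle between the z axis of plate1 and the z axis of seat, either way round below 0.03 rad and z of plate1 in the frame of seat between 0.0034 and 0.0066 m) or (horizontal distance between plate2 and seat below 0.004 m and angle between the x axis of plate2 and the x axis of seat, either way round below 0.06 rad and angle between the z axis of plate2 and the z axis of seat, either way round below 0.03 rad and z of plate2 in the frame of seat between 0.0034 and 0.0066 m) or (horizontal distance between plate3 and seat below 0.004 m and angle between the x axis of plate3 and the x axis of seat, either way round below 0.06 rad and angle between the z axis of plate3 and the z axis of seat, either way round below 0.03 rad and z of plate3 in the frame of seat between 0.0034 and 0.0066 m) or (horizontal distance between plate4 and seat below 0.004 m and angle between the x axis of plate4 and the x axis of seat, either way round below 0.06 rad and angle between the z axis of plate4 and the z axis of seat, either way round below 0.03 rad and z of plate4 in the frame of seat between 0.0034 and 0.0066 m))), for 0.2 s.
3. a separator sheet lies on the first plate, between the pins (((horizontal distance between sheet1 and seat below 0.01 m and angle between the x axis of sheet1 and the x axis of seat, either way round below 0.2 rad and angle between the z axis of sheet1 and the z axis of seat, either way round below 0.03 rad and z of sheet1 in the frame of seat between 0.0109 and 0.0141 m) or (horizontal distance between sheet2 and seat below 0.01 m and angle between the x axis of sheet2 and the x axis of seat, either way round below 0.2 rad and angle between the z axis of sheet2 and the z axis of seat, either way round below 0.03 rad and z of sheet2 in the frame of seat between 0.0109 and 0.0141 m) or (horizontal distance between sheet3 and seat below 0.01 m and angle between the x axis of sheet3 and the x axis of seat, either way round below 0.2 rad and angle between the z axis of sheet3 and the z axis of seat, either way round below 0.03 rad and z of sheet3 in the frame of seat between 0.0109 and 0.0141 m))), for 0.2 s.
4. all plates are stacked flush over the pins with one separator between each and the next (horizontal distance between each of plate1, plate2, plate3, plate4 and seat below 0.004 m and angle between the x axis of each of plate1, plate2, plate3, plate4 and the x axis of seat, either way round below 0.06 rad and angle between the z axis of each of plate1, plate2, plate3, plate4 and the z axis of seat, either way round below 0.03 rad and (z of plate1 in the frame of seat between 0.0034 and 0.0066 m or z of plate1 in the frame of seat between 0.0184 and 0.0216 m or z of plate1 in the frame of seat between 0.0334 and 0.0366 m or z of plate1 in the frame of seat between 0.0484 and 0.0516 m) and (z of plate2 in the frame of seat between 0.0034 and 0.0066 m or z of plate2 in the frame of seat between 0.0184 and 0.0216 m or z of plate2 in the frame of seat between 0.0334 and 0.0366 m or z of plate2 in the frame of seat between 0.0484 and 0.0516 m) and (z of plate3 in the frame of seat between 0.0034 and 0.0066 m or z of plate3 in the frame of seat between 0.0184 and 0.0216 m or z of plate3 in the frame of seat between 0.0334 and 0.0366 m or z of plate3 in the frame of seat between 0.0484 and 0.0516 m) and (z of plate4 in the frame of seat between 0.0034 and 0.0066 m or z of plate4 in the frame of seat between 0.0184 and 0.0216 m or z of plate4 in the frame of seat between 0.0334 and 0.0366 m or z of plate4 in the frame of seat between 0.0484 and 0.0516 m) and ((horizontal distance between sheet1 and seat above 0.12 m and height (world z) of sheet1 below 0.03 m) or (horizontal distance between sheet1 and seat below 0.01 m and angle between the x axis of sheet1 and the x axis of seat, either way round below 0.2 rad and angle between the z axis of sheet1 and the z axis of seat, either way round below 0.03 rad and z of sheet1 in the frame of seat between 0.0109 and 0.0141 m) or (horizontal distance between sheet1 and seat below 0.01 m and angle between the x axis of sheet1 and the x axis of seat, either way round below 0.2 rad and angle between the z axis of sheet1 and the z axis of seat, either way round below 0.03 rad and z of sheet1 in the frame of seat between 0.0259 and 0.0291 m) or (horizontal distance between sheet1 and seat below 0.01 m and angle between the x axis of sheet1 and the x axis of seat, either way round below 0.2 rad and angle between the z axis of sheet1 and the z axis of seat, either way round below 0.03 rad and z of sheet1 in the frame of seat between 0.0409 and 0.0441 m and (z of plate1 in the frame of seat between 0.047 and 0.053 m or z of plate2 in the frame of seat between 0.047 and 0.053 m or z of plate3 in the frame of seat between 0.047 and 0.053 m or z of plate4 in the frame of seat between 0.047 and 0.053 m))) and ((horizontal distance between sheet2 and seat above 0.12 m and height (world z) of sheet2 below 0.03 m) or (horizontal distance between sheet2 and seat below 0.01 m and angle between the x axis of sheet2 and the x axis of seat, either way round below 0.2 rad and angle between the z axis of sheet2 and the z axis of seat, either way round below 0.03 rad and z of sheet2 in the frame of seat between 0.0109 and 0.0141 m) or (horizontal distance between sheet2 and seat below 0.01 m and angle between the x axis of sheet2 and the x axis of seat, either way round below 0.2 rad and angle between the z axis of sheet2 and the z axis of seat, either way round below 0.03 rad and z of sheet2 in the frame of seat between 0.0259 and 0.0291 m) or (horizontal distance between sheet2 and seat below 0.01 m and angle between the x axis of sheet2 and the x axis of seat, either way round below 0.2 rad and angle between the z axis of sheet2 and the z axis of seat, either way round below 0.03 rad and z of sheet2 in the frame of seat between 0.0409 and 0.0441 m and (z of plate1 in the frame of seat between 0.047 and 0.053 m or z of plate2 in the frame of seat between 0.047 and 0.053 m or z of plate3 in the frame of seat between 0.047 and 0.053 m or z of plate4 in the frame of seat between 0.047 and 0.053 m))) and ((horizontal distance between sheet3 and seat above 0.12 m and height (world z) of sheet3 below 0.03 m) or (horizontal distance between sheet3 and seat below 0.01 m and angle between the x axis of sheet3 and the x axis of seat, either way round below 0.2 rad and angle between the z axis of sheet3 and the z axis of seat, either way round below 0.03 rad and z of sheet3 in the frame of seat between 0.0109 and 0.0141 m) or (horizontal distance between sheet3 and seat below 0.01 m and angle between the x axis of sheet3 and the x axis of seat, either way round below 0.2 rad and angle between the z axis of sheet3 and the z axis of seat, either way round below 0.03 rad and z of sheet3 in the frame of seat between 0.0259 and 0.0291 m) or (horizontal distance between sheet3 and seat below 0.01 m and angle between the x axis of sheet3 and the x axis of seat, either way round below 0.2 rad and angle between the z axis of sheet3 and the z axis of seat, either way round below 0.03 rad and z of sheet3 in the frame of seat between 0.0409 and 0.0441 m and (z of plate1 in the frame of seat between 0.047 and 0.053 m or z of plate2 in the frame of seat between 0.047 and 0.053 m or z of plate3 in the frame of seat between 0.047 and 0.053 m or z of plate4 in the frame of seat between 0.047 and 0.053 m))) and value of joint cover above 0.5 rad), for 0.2 s.
At the end, for the whole second after the job is handed in: All plates at rest, flush over both pins (centres within 4 mm, heights within 1.6 mm of a plate-sheet-plate stack), one separator in each gap (centre within 10 mm), a spare one on the bench over 120 mm from the seat, none on top; cover down (under 0.04 rad) (horizontal distance between each of plate1, plate2, plate3, plate4 and seat below 0.004 m and angle between the x axis of each of plate1, plate2, plate3, plate4 and the x axis of seat, either way round below 0.06 rad and angle between the z axis of each of plate1, plate2, plate3, plate4 and the z axis of seat, either way round below 0.03 rad and (z of plate1 in the frame of seat between 0.0034 and 0.0066 m or z of plate1 in the frame of seat between 0.0184 and 0.0216 m or z of plate1 in the frame of seat between 0.0334 and 0.0366 m or z of plate1 in the frame of seat between 0.0484 and 0.0516 m) and (z of plate2 in the frame of seat between 0.0034 and 0.0066 m or z of plate2 in the frame of seat between 0.0184 and 0.0216 m or z of plate2 in the frame of seat between 0.0334 and 0.0366 m or z of plate2 in the frame of seat between 0.0484 and 0.0516 m) and (z of plate3 in the frame of seat between 0.0034 and 0.0066 m or z of plate3 in the frame of seat between 0.0184 and 0.0216 m or z of plate3 in the frame of seat between 0.0334 and 0.0366 m or z of plate3 in the frame of seat between 0.0484 and 0.0516 m) and (z of plate4 in the frame of seat between 0.0034 and 0.0066 m or z of plate4 in the frame of seat between 0.0184 and 0.0216 m or z of plate4 in the frame of seat between 0.0334 and 0.0366 m or z of plate4 in the frame of seat between 0.0484 and 0.0516 m) and ((horizontal distance between sheet1 and seat above 0.12 m and height (world z) of sheet1 below 0.03 m) or (horizontal distance between sheet1 and seat below 0.01 m and angle between the x axis of sheet1 and the x axis of seat, either way round below 0.2 rad and angle between the z axis of sheet1 and the z axis of seat, either way round below 0.03 rad and z of sheet1 in the frame of seat between 0.0109 and 0.0141 m) or (horizontal distance between sheet1 and seat below 0.01 m and angle between the x axis of sheet1 and the x axis of seat, either way round below 0.2 rad and angle between the z axis of sheet1 and the z axis of seat, either way round below 0.03 rad and z of sheet1 in the frame of seat between 0.0259 and 0.0291 m) or (horizontal distance between sheet1 and seat below 0.01 m and angle between the x axis of sheet1 and the x axis of seat, either way round below 0.2 rad and angle between the z axis of sheet1 and the z axis of seat, either way round below 0.03 rad and z of sheet1 in the frame of seat between 0.0409 and 0.0441 m and (z of plate1 in the frame of seat between 0.047 and 0.053 m or z of plate2 in the frame of seat between 0.047 and 0.053 m or z of plate3 in the frame of seat between 0.047 and 0.053 m or z of plate4 in the frame of seat between 0.047 and 0.053 m))) and ((horizontal distance between sheet2 and seat above 0.12 m and height (world z) of sheet2 below 0.03 m) or (horizontal distance between sheet2 and seat below 0.01 m and angle between the x axis of sheet2 and the x axis of seat, either way round below 0.2 rad and angle between the z axis of sheet2 and the z axis of seat, either way round below 0.03 rad and z of sheet2 in the frame of seat between 0.0109 and 0.0141 m) or (horizontal distance between sheet2 and seat below 0.01 m and angle between the x axis of sheet2 and the x axis of seat, either way round below 0.2 rad and angle between the z axis of sheet2 and the z axis of seat, either way round below 0.03 rad and z of sheet2 in the frame of seat between 0.0259 and 0.0291 m) or (horizontal distance between sheet2 and seat below 0.01 m and angle between the x axis of sheet2 and the x axis of seat, either way round below 0.2 rad and angle between the z axis of sheet2 and the z axis of seat, either way round below 0.03 rad and z of sheet2 in the frame of seat between 0.0409 and 0.0441 m and (z of plate1 in the frame of seat between 0.047 and 0.053 m or z of plate2 in the frame of seat between 0.047 and 0.053 m or z of plate3 in the frame of seat between 0.047 and 0.053 m or z of plate4 in the frame of seat between 0.047 and 0.053 m))) and ((horizontal distance between sheet3 and seat above 0.12 m and height (world z) of sheet3 below 0.03 m) or (horizontal distance between sheet3 and seat below 0.01 m and angle between the x axis of sheet3 and the x axis of seat, either way round below 0.2 rad and angle between the z axis of sheet3 and the z axis of seat, either way round below 0.03 rad and z of sheet3 in the frame of seat between 0.0109 and 0.0141 m) or (horizontal distance between sheet3 and seat below 0.01 m and angle between the x axis of sheet3 and the x axis of seat, either way round below 0.2 rad and angle between the z axis of sheet3 and the z axis of seat, either way round below 0.03 rad and z of sheet3 in the frame of seat between 0.0259 and 0.0291 m) or (horizontal distance between sheet3 and seat below 0.01 m and angle between the x axis of sheet3 and the x axis of seat, either way round below 0.2 rad and angle between the z axis of sheet3 and the z axis of seat, either way round below 0.03 rad and z of sheet3 in the frame of seat between 0.0409 and 0.0441 m and (z of plate1 in the frame of seat between 0.047 and 0.053 m or z of plate2 in the frame of seat between 0.047 and 0.053 m or z of plate3 in the frame of seat between 0.047 and 0.053 m or z of plate4 in the frame of seat between 0.047 and 0.053 m))) and value of joint cover below 0.04 rad and linear speed of each of plate1, plate2, plate3, plate4, sheet1, sheet2, sheet3 below 0.02 m/s); the robot touches nothing.
It fails at once if the cover is slammed: it falls faster than 1.2 rad/s within 0.2 rad of its stop (value of joint cover below 0.2 rad and velocity of joint cover below -1.2 rad/s).
It fails at once if a bystander is moved more than 50 mm (distance of any of bracket, caliper, oil, pot from where it was at the start of the episode above 0.05 m).
Of plate1, plate2, plate3, plate4 only 3 to 4 are there at a start; the rules pass over those that are not, and their reading is None.
At some moment in a run one of plate1, plate2, plate3, plate4 may be knocked a few centimetres aside while the robot is not near it.
Once in a run the grip may slacken for a moment while it holds something.
It also fails if it takes over 210 s, if anything falls off the work surface, if the arm or the gripper's body presses on something with over 40 N, if the wrist force passes 120 N, or if a joint passes its speed limit or range.

ROBOT

A 6-joint arm with a two-finger parallel gripper is mounted at the origin on the work surface. World frame = base frame: x ahead of the robot, y to its left, z up, the work surface at z = 0. Lengths are in m, angles in degrees, forces in N, time in s.
With the tool pointing down it reaches from about 0.3 to 1 m from the base axis. Payload 5.1 kg.
Tool frame: the origin (TCP) lies between the finger pads; the fingertips stand 11 mm ahead of it and the grasp point (between the pads) lies 8 mm behind it; z points along the fingers, y is the line along which they close (so a half turn about z gives the same grasp; the last joint's range is limited). The gripper opens to 95 mm and grips with 3 to 60 N. Pads are 20 mm wide; open, the fingers measure 119 mm over their backs; the gripper's body (75 mm by 180 mm) begins 59 mm behind the grasp point.
Start: joints at [-81.28, 7.093, 94.555, -0, 78.352, -4.733], TCP at [0.151, -0.632, 0.194] pointing down, gripper open.
Joint ranges: [-149.61, 149.61], [-58.7, 133.49], [1.44, 155.28], [-77.14, 257.14], [18.33, 153.61], [-166.67, 166.67]. Speed limits (degrees/s): [147.25, 147.25, 180, 180, 180, 180].

INTERFACE

Orientations are given as a 3x3 rotation matrix whose columns are the frame's x, y, z axes.
In Python, from rig import r gives the robot as it stands.
- The arm moves only by the shell command python3 -m inch 'ROWS' [OPENING]. ROWS is JSON, a list that holds one entry, the list of rows, each a list of 6 numbers: the shift along the tool's x, y, z normalised to -1 to 1, where 1 is 0.3 m, then the turn, a rotation vector about the tool's x, y, z normalised to -1 to 1, where 1 is 1.5 rad. A call has 1 to 12 rows; each row is the pose to reach, as a shift and turn from the pose commanded when the call began, along the tool's axes at that moment; what a row does not reach only later rows make up. A row lasts 1/12 s, in which the tool goes at most 41.7 mm and 7.16 degrees, less where a joint would pass 70% of its speed; a pose out of reach is approached as far as the arm can. A call with a number of a shift or a turn outside -1 to 1 is refused whole. A call with a gripper value outside its range is refused whole. OPENING is the opening, from -1 (shut) to 1 (fully open), set as the call begins (- or left out, the last holds). The fingers move at their own pace and stop on an object; the grip force is fixed at half the most. Time passes only in rows, so rows that repeat a pose let the fingers close. It gives the time, the measured TCP pose, the force, the opening and the grip force at its end, in the units of the state.
- r.observe(): the state, without advancing time (a new reading comes with each control period).
- r.snapshot(name): name is "side" or "top" or "wrist"; returns (picture, depth): 480x640x3 uint8, red, green, blue; 480x640 float32, m along the optical axis (not along the pixel's ray), 0 where there is no reading.
- r.camera_model(name): a dict with "K" (3x3 intrinsics, pixels), "position" and "attitude" of the camera in the world. Camera axes: x right, y down, z forward; pixel columns grow to the right and rows downward; lengths in m; the calibration is good to about 2 mm. A picture is of the moment at which its call begins: read the wrist's pose just before it. camera_model takes no time and is no camera call; for the wrist camera it gives the pose at the moment of the call.
- r.close_job(): hands the job in; it is judged then, once.
The state is a dict: "clock": time; "joint_positions": joint angles; "joint_vel": joint speeds; "joint_efforts": joint torques, N m; "ee_pos": TCP position; "tcp_rot": TCP orientation; "contact_force": force on the tool from outside, world axes, zero at the start; "ft_torque": the same for the moment, N m; "finger_gap": finger opening in m; "finger_force": force on a finger pad.
Only numpy, scipy, OpenCV 4.12 (cv2) and the standard library are available. Lean on these libraries where they do the work, as an engineer would, in place of code of your own. Each camera call takes 0.05 s, during which the arm holds its last target. There are 200 camera calls.

## Working session

There is one attempt and no reset: what is moved stays moved. The work goes in short steps, Python scripts to look and compute and a shell command to move; the robot and the scene stay as the last step left them, time stands still between calls to the robot, and variables do not carry over. Pictures are saved under pics/ and viewed, at most 14 in all, crops included, and the job is handed in when it is done.

```bash
ls; mkdir -p pics; python3 - <<'E'
from rig import r
import cv2,numpy as np
o=r.observe();print(o)
for n in("top","side"):
    p,d=r.snapshot(n);cv2.imwrite(f"pics/{n}0.png",p[:,:,::-1]);np.savez(f"{n}0.npz",p=p,d=d)
    m=r.camera_model(n);print(n,m)
E
```

```text
pics
{'clock': 0.0, 'joint_positions': array([-8.12807002e+01,  7.13441219e+00,  9.46328995e+01,  1.11465831e-04,
        7.83515583e+01, -4.73275129e+00]), 'joint_vel': array([-0.05178088,  0.01008803, -0.10857494,  0.01375301,  0.01453609,
        0.05888935]), 'joint_efforts': array([ 2.59297367e-04, -4.17601240e+01, -3.59931564e+01,  7.74654583e-02,
        4.93193697e-02, -1.84665987e-04]), 'ee_pos': array([ 0.15107833, -0.63150151,  0.19258894]), 'tcp_rot': array([[ 9.72565061e-01,  2.32630832e-01, -3.12623883e-04],
       [ 2.32630978e-01, -9.72562914e-01,  2.05098275e-03],
       [ 1.73075428e-04, -2.06744016e-03, -9.99997848e-01]]), 'contact_force': array([-0.05312212,  0.20260256,  0.2748426 ]), 'ft_torque': array([ 0.00103969, -0.02462425, -0.01649585]), 'finger_force': 0.0, 'finger_gap': 0.09493896522587171}
top {'K': array([[554.55493921,   0.        , 319.10088658],
       [  0.        , 554.55493921, 238.74584107],
       [  0.        ,   0.        ,   1.        ]]), 'position': array([0.38134264, 0.01241439, 1.22460741]), 'attitude': array([[ 0.02799725, -0.97833739,  0.20511485],
       [-0.99960649, -0.02775823,  0.00404319],
       [ 0.00173802, -0.20514733, -0.97872956]])}
side {'K': array([[622.80773359,   0.        , 325.00285619],
       [  0.        , 622.80773359, 252.86357617],
       [  0.        ,   0.        ,   1.        ]]), 'position': array([0.38633071, 0.92330844, 0.98217491]), 'attitude': array([[-0.97349896, -0.15912805,  0.16424993],
       [-0.22867457,  0.66860613, -0.70758306],
       [ 0.0027778 , -0.72639115, -0.68727591]])}
```

View pics/top0.png

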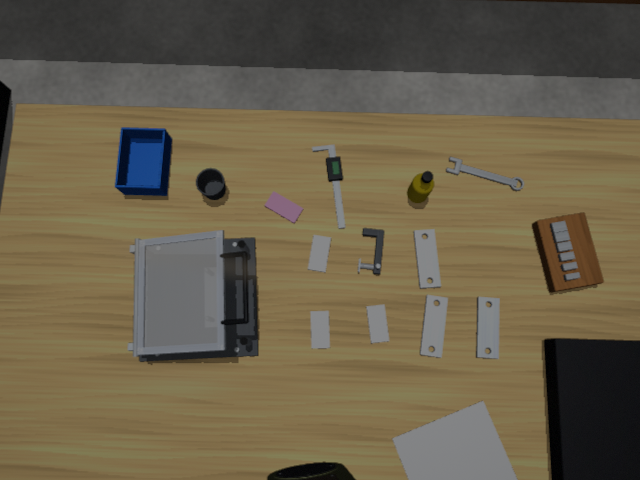

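View pics/side0.png

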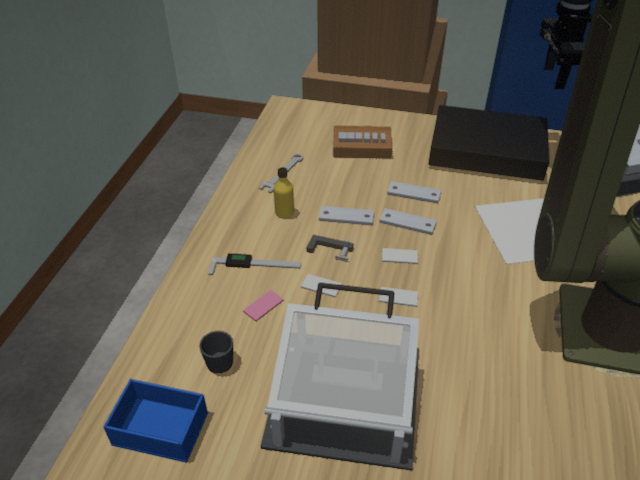

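Top view: three plates, at (427,258), (434,326) and (488,327); three white sheets, at (319,253), (320,329) and (377,324). That leaves one sheet spare. Candidates to mistake for a sheet are the pink sheet (284,207) and the large white paper (457,448). Dark bars that could be confused are the cover bar (246,302) and the bracket (375,250). The fixture's hinge is on the left (+y world), and the bar is on the right.

```bash
cat > h.py <<'E'
from rig import r
import cv2,numpy as np
def snap(n):
    m=r.camera_model(n);p,d=r.snapshot(n);return p,d,m
def ray(m,uv,z):
    uv=np.atleast_2d(uv).astype(float)
    v=np.c_[uv,np.ones(len(uv))]@np.linalg.inv(m["K"]).T@np.array(m["attitude"]).T
    return m["position"]+v*((z-m["position"][2])/v[:,2])[:,None]
def cloud(d,m):
    V,U=np.mgrid[:480,:640];q=np.stack([(U-m["K"][0,2])/m["K"][0,0],(V-m["K"][1,2])/m["K"][1,1],np.ones(U.shape)],-1)*d[...,None]
    return q@np.array(m["attitude"]).T+m["position"]
def whites(p,d,m):
    hsv=cv2.cvtColor(p,cv2.COLOR_RGB2HSV)
    k=((hsv[...,1]<60)&(hsv[...,2]>110)).astype(np.uint8)
    out=[]
    for c in cv2.findContours(k,cv2.RETR_EXTERNAL,cv2.CHAIN_APPROX_NONE)[0]:
        if cv2.contourArea(c)<150: continue
        for z in(.01,.005):
            w=ray(m,c[:,0,:],z)[:,:2].astype(np.float32)
            (cx,cy),(a,b),_=cv2.minAreaRect(w);bx=cv2.boxPoints(cv2.minAreaRect(w))
            e=max((bx[1]-bx[0],bx[2]-bx[1]),key=np.linalg.norm)
            L,W=max(a,b),min(a,b);an=np.degrees(np.arctan2(e[1],e[0]))%180
            if (z==.01 and abs(L-.13)<.015 and abs(W-.046)<.012) or(z==.005 and abs(L-.08)<.012 and abs(W-.04)<.01):
                out.append(("plate" if z==.01 else "sheet",np.round([cx,cy],4),round(an,1),round(L,4),round(W,4),c.mean(0)[0].round()))
    return out
def state():
    o=r.observe();print("t",round(o["clock"],2),"tcp",o["ee_pos"].round(4),"F",o["contact_force"].round(1),"gap",round(o["finger_gap"],4),"ff",round(o["finger_force"],1));return o
E
python3 - <<'E'
from h import *
S={}
for n in("top","side"):
    z=np.load(n+"0.npz");m=r.camera_model(n);p,d=z["p"],z["d"]
    for w in whites(p,d,m):print(n,w)
    P=cloud(d,m);S[n]=P
    v=p.max(2)
    bb=(P[...,2]>.07)&(P[...,2]<.2)&(v<50)&(P[...,0]>.2)&(P[...,0]<.65)&(P[...,1]>.05)&(P[...,1]<.45)
    q=P[bb];print("dark high",len(q))
    if len(q):
        print(np.percentile(q,[1,10,50,90,99],axis=0).round(4))
    b=(abs(P[...,2]-.01)<.004)&(v<60)&(P[...,0]>.15)&(P[...,0]<.65)&(P[...,1]>.0)&(P[...,1]<.6)
    q=P[b][:,:2].astype(np.float32);print("base",len(q),cv2.minAreaRect(q))
p=np.load("top0.npz")["p"];cv2.imwrite("pics/c1.png",cv2.resize(p[220:370,120:340][:,:,::-1],None,fx=3.6,fy=3.6,interpolation=cv2.INTER_CUBIC))
E
```

```text
top ('sheet', array([0.4359, 0.0109]), np.float32(1.8), 0.0795, 0.0413, array([320., 329.]))
top ('sheet', array([ 0.4529, -0.1145]), np.float32(7.9), 0.081, 0.0413, array([377., 323.]))
top ('plate', array([ 0.4517, -0.3548]), np.float32(177.8), 0.1305, 0.0457, array([488., 327.]))
top ('plate', array([ 0.4513, -0.2372]), np.float32(173.9), 0.1304, 0.0475, array([434., 326.]))
top ('sheet', array([0.6045, 0.0167]), np.float32(172.5), 0.0811, 0.0413, array([319., 253.]))
top ('plate', array([ 0.6004, -0.2239]), np.float32(5.7), 0.1299, 0.0459, array([427., 258.]))
dark high 699
[[0.4007 0.1481 0.0765]
 [0.4346 0.1514 0.0886]
 [0.4926 0.1616 0.1608]
 [0.5737 0.194  0.1657]
 [0.6098 0.2034 0.1686]]
base 2082 ((0.4958331882953644, 0.27673855423927307), (0.2568109929561615, 0.25299975275993347), 4.45839786529541)
side ('sheet', array([0.4376, 0.0112]), np.float32(2.8), 0.0821, 0.045, array([400., 294.]))
side ('sheet', array([0.6064, 0.0167]), np.float32(172.2), 0.0814, 0.0449, array([320., 282.]))
side ('sheet', array([ 0.4536, -0.1145]), np.float32(7.5), 0.0802, 0.0458, array([400., 255.]))
side ('plate', array([ 0.4521, -0.2377]), np.float32(173.7), 0.1323, 0.0505, array([408., 220.]))
side ('plate', array([ 0.6006, -0.2249]), np.float32(6.1), 0.1323, 0.0498, array([346., 214.]))
side ('plate', array([ 0.4516, -0.3549]), np.float32(177.7), 0.1326, 0.0503, array([414., 191.]))
dark high 182
[[0.4366 0.1557 0.1501]
 [0.4432 0.1577 0.1542]
 [0.5267 0.1639 0.1611]
 [0.5699 0.1952 0.164 ]
 [0.5736 0.2087 0.1664]]
base 3051 ((0.49470269680023193, 0.30281683802604675), (0.25550904870033264, 0.21095837652683258), 4.4523749351501465)
```

View pics/c1.png

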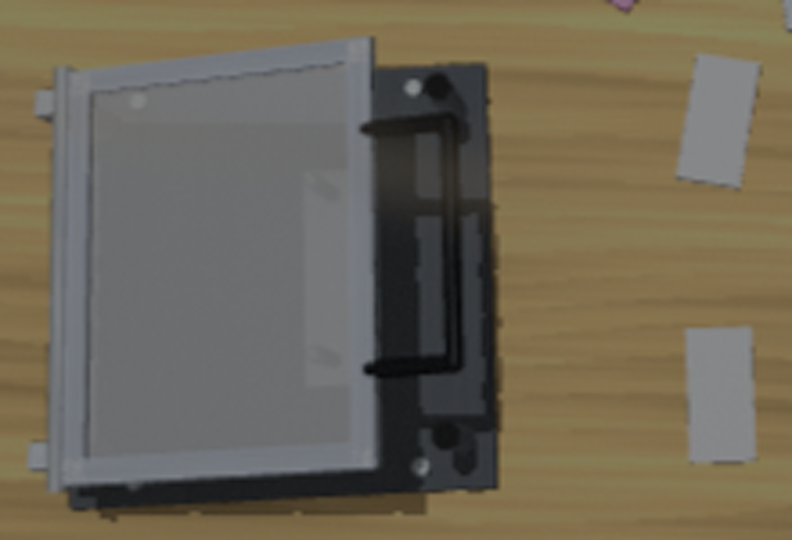

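```bash
cat >> h.py <<'E'
from scipy.spatial.transform import Rotation as R
def go(x,y,z,yaw=None,o=None):
    o=o or r.observe();T=o["tcp_rot"];s=T.T@(np.array([x,y,z])-o["ee_pos"])/.3
    w=np.zeros(3)
    if yaw is not None:
        c=[]
        for k in(0,180):
            a=np.radians(yaw+k);G=np.c_[[np.cos(a),np.sin(a),0],[np.sin(a),-np.cos(a),0],[0,0,-1]]
            c.append(R.from_matrix(T.T@G).as_rotvec()/1.5)
        w=min(c,key=np.linalg.norm)
    print("go shift",s.round(3),"rot",w.round(3),"rows",int(np.ceil(np.linalg.norm(s)*7.2)));return s
E
python3 -c "
from h import *
go(.505,.155,.26,4.46)"
```

```text
go shift [ 1.757 -2.276 -0.22 ] rot [-0.001  0.     0.105] rows 21
```

```bash
python3 -m inch '[[[0.586,-0.759,-0.073,0,0,0],[0.586,-0.759,-0.073,0,0,0],[0.586,-0.759,-0.073,0,0,0],[0.586,-0.759,-0.073,0,0,0],[0.586,-0.759,-0.073,0,0,0],[0.586,-0.759,-0.073,0,0,0],[0.586,-0.759,-0.073,0,0,0],[0.586,-0.759,-0.073,0,0,0],[0.586,-0.759,-0.073,0,0,0]]]' -0.37
python3 -m inch '[[[0.586,-0.759,-0.073,0,0,0],[0.586,-0.759,-0.073,0,0,0],[0.586,-0.759,-0.073,0,0,0],[0.586,-0.759,-0.073,0,0,0],[0.586,-0.759,-0.073,0,0,0],[0.586,-0.759,-0.073,0,0,0],[0.586,-0.759,-0.073,0,0,0],[0.586,-0.759,-0.073,0,0,0],[0.586,-0.759,-0.073,0,0,0]]]'
python3 -m inch '[[[0.586,-0.759,-0.073,0,0,0.105],[0.586,-0.759,-0.073,0,0,0.105],[0.586,-0.759,-0.073,0,0,0.105],[0.586,-0.759,-0.073,0,0,0.105],[0.586,-0.759,-0.073,0,0,0.105],[0.586,-0.759,-0.073,0,0,0.105],[0.586,-0.759,-0.073,0,0,0.105],[0.586,-0.759,-0.073,0,0,0.105],[0.586,-0.759,-0.073,0,0,0.105],[0.586,-0.759,-0.073,0,0,0.105]]]'
python3 -c "
from h import *
go(.505,.155,.154,4.46)
p,d,m=snap('wrist');print(m);cv2.imwrite('pics/w1.png',p[:,:,::-1]);
P=cloud(d,m);v=p.max(2)
q=P[(P[...,2]>.13)&(P[...,2]<.18)&(v<60)&(P[...,1]<.175)&(P[...,1]>.14)]
print(len(q),np.percentile(q,[2,25,50,75,98],axis=0).round(4) if len(q) else '')"
```

```text
clock: 0.85
ee_pos: [0.2698, -0.3685, 0.2158]
tcp_rot: [[0.972, 0.236, 0.0], [0.236, -0.972, -0.001], [0.0, 0.001, -1.0]]
contact_force: [0.1, -0.0, -0.4]
finger_gap: 0.0408
finger_force: 0.0
clock: 1.6
ee_pos: [0.3878, -0.1069, 0.2375]
tcp_rot: [[0.972, 0.236, -0.001], [0.236, -0.972, -0.0], [-0.001, 0.0, -1.0]]
contact_force: [-0.4, -0.4, 0.4]
finger_gap: 0.0303
finger_force: 0.0
clock: 2.43
ee_pos: [0.5056, 0.1528, 0.2586]
tcp_rot: [[0.997, 0.075, -0.002], [0.075, -0.997, -0.001], [-0.002, 0.001, -1.0]]
contact_force: [0.6, 0.2, 0.1]
finger_gap: 0.0299
finger_force: 0.0
go shift [-0.001 -0.008  0.349] rot [ 0.001  0.001 -0.002] rows 3
{'K': array([[415.70758238,   0.        , 313.00866134],
       [  0.        , 415.70758238, 237.16666891],
       [  0.        ,   0.        ,   1.        ]]), 'position': array([0.57399456, 0.15848276, 0.44957316]), 'attitude': array([[ 7.41374228e-02, -9.68055135e-01, -2.39526403e-01],
       [-9.97247904e-01, -7.18441972e-02, -1.83038087e-02],
       [ 5.10513841e-04,  2.40224200e-01, -9.70717298e-01]])}
1145 [[0.4413 0.1504 0.1562]
 [0.4472 0.1539 0.1623]
 [0.4636 0.1568 0.1638]
 [0.4819 0.16   0.1646]
 [0.4998 0.1726 0.1657]]
```

View pics/w1.png

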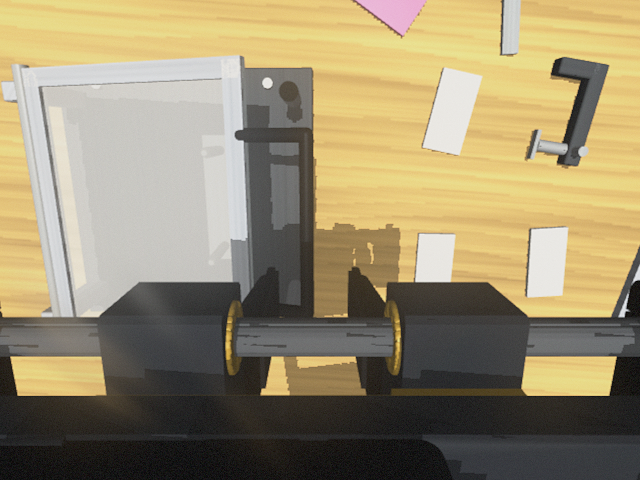

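Wrist view: the bar runs vertically at column ≈306 from (306,130) down to between the fingers at 270–350, so it lies between the pads. I'll descend and pinch it.

```bash
python3 -m inch '[[[0,-0.013,0.12,0,0,0],[0,-0.013,0.24,0,0,0],[0,-0.013,0.3,0,0,0],[0,-0.013,0.352,0,0,0],[0,-0.013,0.352,0,0,0],[0,-0.013,0.352,0,0,0]]]'
python3 -m inch '[[[0,0,0,0,0,0],[0,0,0,0,0,0],[0,0,0,0,0,0],[0,0,0,0,0,0],[0,0,0,0,0,0],[0,0,0,0,0,0],[0,0,0,0,0,0]]]' -1
python3 -c "
from h import *
o=state()
H=np.array([.487,.384,.092]);
g=o['ee_pos']-o['tcp_rot'][:,2]*.008
y=-(g-H)@np.array([-.0776,.997,0]);z=g[2]-.092;print('radius',np.hypot(y,z),'ang',np.arctan2(z,y))
a0=np.arctan2(z,y);Rr=np.hypot(y,z)
for a in np.arange(a0,1.7,.1): print(round(a,2),((-y+Rr*np.cos(a))/.3).round(3), (-(Rr*np.sin(a)-z)/.3).round(3))
"
```

```text
clock: 2.98
ee_pos: [0.5043, 0.1568, 0.1534]
tcp_rot: [[0.997, 0.075, -0.002], [0.075, -0.997, -0.001], [-0.002, 0.001, -1.0]]
contact_force: [-0.1, 0.5, 0.2]
finger_gap: 0.03
finger_force: 0.0
clock: 3.57
ee_pos: [0.5049, 0.1589, 0.1541]
tcp_rot: [[0.997, 0.078, 0.0], [0.078, -0.997, 0.0], [0.0, -0.0, -1.0]]
contact_force: [-0.6, -0.5, 0.3]
finger_gap: 0.0004
finger_force: 0.0
t 3.57 tcp [0.5049 0.1589 0.1541] F [-0.6 -0.5  0.3] gap 0.0004 ff 0.0
radius 0.23643181984168726 ang 0.30109362723415367
0.3 -0.0 -0.0
0.4 -0.027 -0.074
0.5 -0.061 -0.145
0.6 -0.103 -0.212
0.7 -0.15 -0.275
0.8 -0.204 -0.332
0.9 -0.263 -0.384
1.0 -0.328 -0.43
1.1 -0.396 -0.469
1.2 -0.468 -0.501
1.3 -0.543 -0.526
1.4 -0.62 -0.543
1.5 -0.698 -0.552
1.6 -0.777 -0.554
```

```bash
python3 -c "
from h import *
p,d,m=snap('side');P=cloud(d,m)
cv2.imwrite('pics/s1.png',cv2.resize(p[200:400,230:450][:,:,::-1],None,fx=3,fy=3,interpolation=cv2.INTER_CUBIC))"
```

```text
(no output)
```

View pics/s1.png

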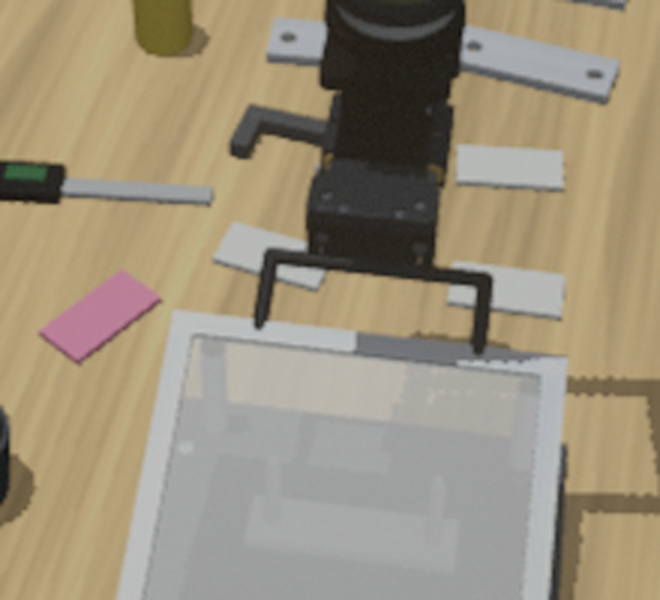

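```bash
python3 -c "
from h import *
m=r.camera_model('side');o=state();t=o['ee_pos']
def pr(X):
    q=m['K']@np.array(m['attitude']).T@(np.array(X)-m['position']);return (q[:2]/q[2]).round(1)
for dz in(-.011,0,.008,.03,.067): print(dz,(pr(t+[0,0,dz])-[230,200])*3)
p,d,_=snap('side');P=cloud(d,m)
for u,v in((270,252),(310,258),(340,262),(370,264),(370,235),(370,255),(400,268),(440,274),(480,278)):
    print(u,v,P[200+v//3,230+u//3].round(4))
"
```

```text
t 3.62 tcp [0.5049 0.1589 0.154 ] F [-0.3 -0.2  0.3] gap 0.0009 ff 0.0
-0.011 [378.9 289.5]
0 [379.5 276.9]
0.008 [379.8 267.9]
0.03 [381.3 242.4]
0.067 [383.7 198. ]
270 252 [0.5718 0.1636 0.1645]
310 258 [0.5481 0.1614 0.1628]
340 262 [0.5304 0.1571 0.1601]
370 264 [0.5117 0.1585 0.1634]
370 235 [0.4981 0.2462 0.28  ]
370 255 [0.4986 0.24   0.2576]
400 268 [0.4936 0.1576 0.1643]
440 274 [0.47   0.1568 0.164 ]
480 278 [0.4452 0.1527 0.1633]
```

```bash
python3 -c "
from h import *
p,d,m=snap('wrist');P=cloud(d,m);np.savez('w2.npz',p=p,d=d)
cv2.imwrite('pics/w2.png',cv2.resize(p[120:400,180:460][:,:,::-1],None,fx=2,fy=2))
for u,v in((300,300),(308,290),(313,290),(313,280),(313,270),(313,310),(330,300)):print(u,v,P[v,u].round(4))"
```

```text
300 300 [0.5409 0.1647 0.2677]
308 290 [0.5179 0.1622 0.202 ]
313 290 [0.5078 0.1596 0.1753]
313 280 [0.5083 0.1597 0.164 ]
313 270 [0.5133 0.1601 0.1645]
313 310 [0.4999 0.159  0.1786]
330 300 [0.5411 0.1587 0.267 ]
```

View pics/w2.png

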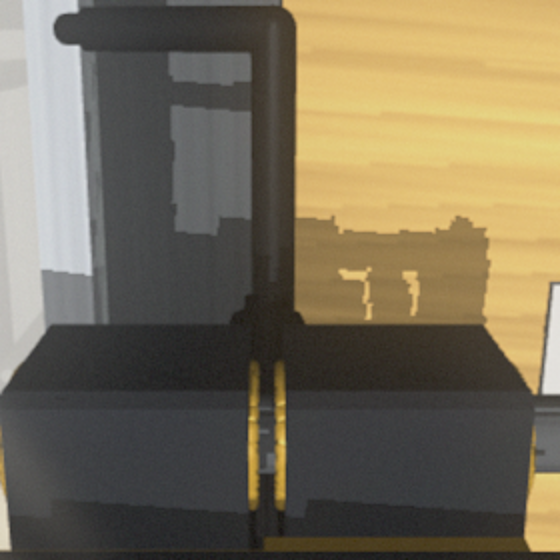

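```bash
python3 -c "
from h import *
z=np.load('w2.npz');m=r.camera_model('wrist');P=cloud(z['d'],m)
print('cols',list(range(292,338,3)))
for v in range(262,290,2): print(v,(P[v,292:338:3,2]*1000).round().astype(int),(P[v,313]*1000).round())
print(r.observe()['joint_efforts'].round(2))
m=r.camera_model('top');p,d,_=snap('top');P=cloud(d,m)
q=P[(P[...,2]>.14)&(P[...,2]<.2)&(abs(P[...,1]-.16)<.012)&(abs(P[...,0]-.505)<.07)];print(len(q));
for lo in np.arange(.44,.57,.01):
  s=q[abs(q[:,0]-lo)<.005]; print(round(lo,3),len(s),s.mean(0).round(4) if len(s) else '')
"
```

```text
cols [292, 295, 298, 301, 304, 307, 310, 313, 316, 319, 322, 325, 328, 331, 334, 337]
262 [ 11  11  11   9  11 164 163 165 165 164 164 163   1  -1   0   0] [517. 160. 165.]
264 [ 11  11  11  11  11 162 163 164 166 164 164 163   0   0   0   1] [516. 160. 164.]
266 [ 10  10  10  11  10 162 164 165 165 164 165 163   1   0   0   0] [515. 160. 165.]
268 [  9  12  10  11 176 176 163 164 164 176 175 163   1  -1   0   0] [514. 160. 164.]
270 [  9  11   9  10 179 178 165 164 164 179 179 164   1   1   1   0] [513. 160. 164.]
272 [  8  11  11   8 180 181 178 163 176 182 181 162   2   1   0   0] [512. 160. 163.]
274 [ 11   9  10  10 182 184 181 165 180 184 183 184   0   0   1   0] [512. 160. 165.]
276 [ 10  10 186 187 187 187 182 164 183 185 187 186 187   1   1   0] [510. 160. 164.]
278 [ 10  11 189 188 189 189 184 165 184 189 189 189 188 188   0   0] [510. 160. 165.]
280 [ 10 188 191 192 190 192 188 164 188 191 192 192 191 191   1   0] [508. 160. 164.]
282 [ 10 192 193 193 194 194 189 175 188 193 193 194 192 192   1   1] [511. 160. 175.]
284 [259 260 260 259 259 195 192 175 192 195 259 259 258 259 260 258] [511. 160. 175.]
286 [260 261 261 260 259 198 194 176 194 199 260 260 260 259 260 260] [510. 160. 176.]
288 [261 261 260 261 262 199 197 175 196 199 261 263 262 261 261 261] [509. 160. 175.]
[-0.000e+00 -3.003e+01 -3.541e+01  2.000e-02 -9.000e-02 -0.000e+00]
78
0.44 8 [0.4441 0.1637 0.161 ]
0.45 23 [0.4494 0.1532 0.1633]
0.46 23 [0.46   0.1528 0.1648]
0.47 18 [0.47   0.1537 0.1638]
0.48 6 [0.4772 0.1546 0.1649]
0.49 0 
0.5 0 
0.51 0 
0.52 0 
0.53 0 
0.54 0 
0.55 0 
0.56 0
```

The fingers closed above the bar: in the depth picture the tips are at z≈0.175 and the bar top at 0.165. The real tips are therefore about 30 mm higher than the nominal geometry says. I'll reopen, go lower and pinch again.

```bash
python3 -m inch '[[[0,0,0,0,0,0],[0,0,0,0,0,0],[0,0,0,0,0,0],[0,0,0,0,0,0],[0,0,0,0,0,0]]]' -0.37
python3 -m inch '[[[0,0.005,0.03,0,0,0],[0,0.005,0.06,0,0,0],[0,0.005,0.09,0,0,0],[0,0.005,0.09,0,0,0],[0,0.005,0.09,0,0,0]]]'
python3 -m inch '[[[0,0,0,0,0,0],[0,0,0,0,0,0],[0,0,0,0,0,0],[0,0,0,0,0,0],[0,0,0,0,0,0],[0,0,0,0,0,0],[0,0,0,0,0,0]]]' -1
```

```text
clock: 4.18
ee_pos: [0.5049, 0.1588, 0.154]
tcp_rot: [[0.997, 0.077, -0.0], [0.077, -0.997, 0.0], [0.0, -0.0, -1.0]]
contact_force: [-0.2, -0.5, 0.7]
finger_gap: 0.0272
finger_force: 0.0
clock: 4.6
ee_pos: [0.504, 0.1571, 0.1253]
tcp_rot: [[0.997, 0.077, -0.003], [0.077, -0.997, -0.001], [-0.003, 0.0, -1.0]]
contact_force: [1.3, 0.8, -0.1]
finger_gap: 0.0298
finger_force: 0.0
clock: 5.18
ee_pos: [0.5053, 0.1574, 0.1275]
tcp_rot: [[0.997, 0.077, 0.001], [0.077, -0.997, 0.0], [0.001, -0.0, -1.0]]
contact_force: [-0.0, 0.9, 1.2]
finger_gap: 0.0092
finger_force: 30.0
```

```bash
python3 -m inch '[[[0,-0.016,-0.048,0,0,0],[0,-0.038,-0.1,0,0,0],[0,-0.063,-0.15,0,0,0],[0,-0.096,-0.205,0,0,0],[0,-0.133,-0.257,0,0,0],[0,-0.174,-0.306,0,0,0],[0,-0.219,-0.352,0,0,0],[0,-0.268,-0.393,0,0,0],[0,-0.306,-0.422,0,0,0],[0,-0.306,-0.422,0,0,0],[0,-0.306,-0.422,0,0,0]]]'
python3 -c "
from h import *
p,d,m=snap('side');P=cloud(d,m);v=p.max(2)
print(r.observe()['finger_gap'])
for a in np.arange(.96,1.65,.07): print(round(a,2),(-.8*(np.cos(.96)-np.cos(a))).round(3),(-.8*(np.sin(a)-np.sin(.96))).round(3))"
```

```text
clock: 6.1
ee_pos: [0.4985, 0.2473, 0.2576]
tcp_rot: [[0.997, 0.077, 0.003], [0.077, -0.997, -0.004], [0.003, 0.004, -1.0]]
contact_force: [-4.1, -7.2, 11.7]
finger_gap: 0.009
finger_force: 30.0
0.009008296958557567
0.96 -0.0 -0.0
1.03 -0.047 -0.03
1.1 -0.096 -0.058
1.17 -0.147 -0.081
1.24 -0.199 -0.101
1.31 -0.253 -0.118
1.38 -0.307 -0.13
1.45 -0.362 -0.139
1.52 -0.418 -0.144
1.59 -0.474 -0.144
```

```bash
python3 -m inch '[[[0,-0.047,-0.03,0,0,0],[0,-0.096,-0.058,0,0,0],[0,-0.147,-0.081,0,0,0],[0,-0.199,-0.101,0,0,0],[0,-0.253,-0.118,0,0,0],[0,-0.307,-0.13,0,0,0],[0,-0.362,-0.139,0,0,0],[0,-0.418,-0.144,0,0,0],[0,-0.46,-0.144,0,0,0],[0,-0.46,-0.144,0,0,0],[0,-0.46,-0.144,0,0,0]]]'
python3 -c "
from h import *
p,d,m=snap('side');P=cloud(d,m);cv2.imwrite('pics/s2.png',p[:,:,::-1])"
```

```text
clock: 7.07
ee_pos: [0.488, 0.3886, 0.3006]
tcp_rot: [[0.997, 0.079, 0.005], [0.079, -0.997, 0.005], [0.005, -0.005, -1.0]]
contact_force: [-1.2, 2.3, 9.7]
finger_gap: 0.0093
finger_force: 30.0
```

View pics/s2.png

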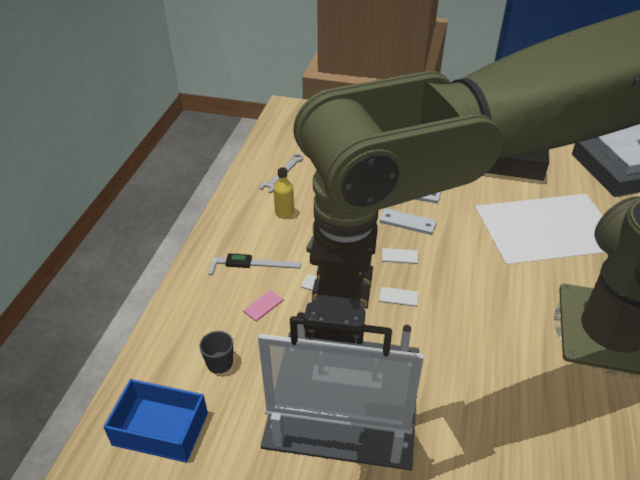

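The cover is upright (panel vertical at (340,390), bar at (340,325)). I'll release it, back off, then measure the seat.

```bash
python3 -m inch '[[[0,0,0,0,0,0],[0,0,0,0,0,0],[0,0,0,0,0,0],[0,0,0,0,0,0],[0,0,-0.1,0,0,0],[0,0,-0.2,0,0,0],[0,0,-0.2,0,0,0],[0,0,-0.2,0,0,0]]]' -0.37
python3 -m inch '[[[0,0.139,0,0,0,0],[0,0.278,0,0,0,0],[0,0.417,0,0,0,0],[0,0.556,0,0,0,0],[0,0.695,0,0,0,0],[0,0.834,0,0,0,0],[0,1,0,0,0,0],[0,1,0,0,0,0],[0,1,0,0,0,0]]]' 0.6
python3 -m inch '[[[0,0.139,0,0,0,0],[0,0.278,0,0,0,0],[0,0.417,0,0,0,0],[0,0.556,0,0,0,0],[0,0.695,0,0,0,0],[0,0.834,0,0,0,0],[0,0.834,0,0,0,0],[0,0.834,0,0,0,0]]]'
python3 -c "
from h import *
state()
p,d,m=snap('top');np.savez('t1.npz',p=p,d=d);P=cloud(d,m)
for w in whites(p,d,m):print(w)
cv2.imwrite('pics/t1.png',cv2.resize(p[220:370,110:290][:,:,::-1],None,fx=4.4,fy=4,interpolation=cv2.INTER_CUBIC))
for w,(x,y) in (('pinA',(.548,.248)),('pinB',(.448,.240))):
    q=P[(P[...,2]>.06)&(P[...,2]<.1)&(np.hypot(P[...,0]-x,P[...,1]-y)<.025)];print(w,len(q),q.mean(0) if len(q) else '')
q=P[(abs(P[...,2]-.018)<.004)&(abs(P[...,0]-.498)<.08)&(abs(P[...,1]-.244)<.03)];
print(len(q),q.mean(0),cv2.minAreaRect(q[:,:2].astype(np.float32)))
p,d,m=snap('side');P=cloud(d,m);np.savez('sd1.npz',p=p,d=d)
"
```

```text
clock: 7.78
ee_pos: [0.488, 0.3867, 0.3592]
tcp_rot: [[0.997, 0.077, 0.003], [0.077, -0.997, 0.002], [0.004, -0.002, -1.0]]
contact_force: [0.5, -1.0, 0.0]
finger_gap: 0.0301
finger_force: 0.0
clock: 8.53
ee_pos: [0.5101, 0.0848, 0.355]
tcp_rot: [[0.997, 0.072, -0.003], [0.072, -0.997, -0.0], [-0.003, 0.0, -1.0]]
contact_force: [-0.2, 0.6, 0.7]
finger_gap: 0.0756
finger_force: 0.0
clock: 9.2
ee_pos: [0.5299, -0.1624, 0.3549]
tcp_rot: [[0.997, 0.075, -0.003], [0.075, -0.997, 0.002], [-0.002, -0.002, -1.0]]
contact_force: [-0.1, 0.3, -1.1]
finger_gap: 0.0762
finger_force: 0.0
t 9.2 tcp [ 0.5299 -0.1624  0.3549] F [-0.1  0.3 -1.1] gap 0.0762 ff 0.0
('sheet', array([0.4369, 0.011 ]), np.float32(1.8), 0.0816, 0.0413, array([320., 329.]))
('plate', array([0.5002, 0.2482]), np.float32(4.0), 0.1313, 0.035, array([211., 296.]))
('sheet', array([0.6047, 0.017 ]), np.float32(172.1), 0.0814, 0.0417, array([319., 253.]))
('sheet', array([0.7094, 0.1009]), np.float32(60.8), 0.0808, 0.0415, array([283., 207.]))
pinA 24 [0.54874588 0.24840028 0.07393707]
pinB 25 [0.44955712 0.24056875 0.07369261]
845 [0.49881145 0.24463528 0.01794931] ((0.497816264629364, 0.2438543140888214), (0.0584520660340786, 0.15984562039375305), 89.18804168701172)
```

View pics/t1.png

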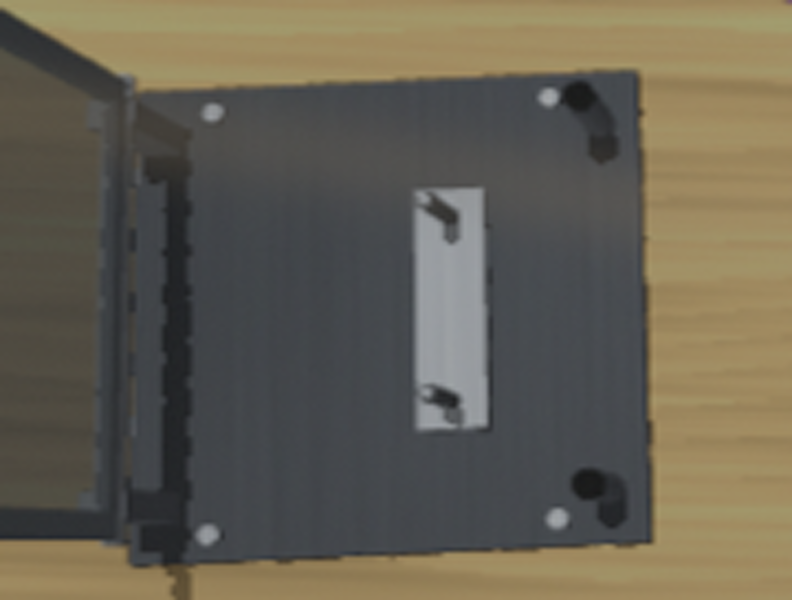

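Top view: seat strip at crop (450,310), pins at (425,197) and (428,392), cover upright on the left. From this the seat is ≈ (0.4995, 0.2467) with yaw ≈ 4.3°. Now the first plate.

```bash
python3 -c "
from h import *
go(.4513,-.2372,.10,-6.1)"
```

```text
go shift [-0.281  0.235  0.853] rot [-0.001  0.001  0.123] rows 7
```

```bash
python3 -m inch '[[[-0.281,0.235,0.853,0,0,0.123],[-0.281,0.235,0.853,0,0,0.123],[-0.281,0.235,0.853,0,0,0.123],[-0.281,0.235,0.853,0,0,0.123],[-0.281,0.235,0.853,0,0,0.123],[-0.281,0.235,0.853,0,0,0.123],[-0.281,0.235,0.853,0,0,0.123],[-0.281,0.235,0.853,0,0,0.123],[-0.281,0.235,0.853,0,0,0.123]]]' 0.6
python3 -c "
from h import *
go(.4513,-.2372,-.01,-6.1)
p,d,m=snap('wrist');cv2.imwrite('pics/w3.png',p[:,:,::-1]);np.savez('w3.npz',p=p,d=d)
for w in whites(p,d,m):print(w)"
```

```text
clock: 10.05
ee_pos: [0.4508, -0.2369, 0.0998]
tcp_rot: [[0.994, -0.106, -0.002], [-0.106, -0.994, 0.002], [-0.002, -0.002, -1.0]]
contact_force: [0.7, 0.3, 0.3]
finger_gap: 0.0761
finger_force: 0.0
go shift [0.003 0.002 0.366] rot [-0.001  0.002  0.   ] rows 3
('sheet', array([ 0.4548, -0.113 ]), np.float32(7.9), 0.0803, 0.0407, array([141., 244.]))
('plate', array([ 0.4542, -0.2349]), np.float32(172.8), 0.1281, 0.0463, array([311., 225.]))
('plate', array([ 0.4529, -0.3521]), np.float32(177.1), 0.1302, 0.0465, array([481., 206.]))
('sheet', array([ 0.5721, -0.2246]), np.float32(5.6), 0.071, 0.0471, array([274.,  53.]))
```

View pics/w3.png

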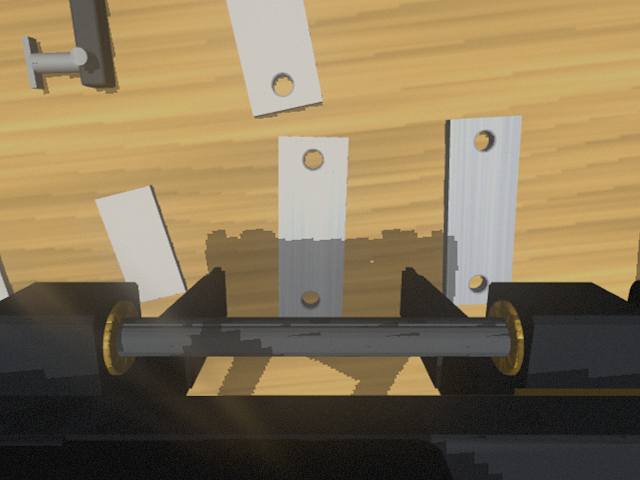

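Plate 1 is centred between the fingers at column ≈312; a second plate is at right (483,210). Descending.

```bash
python3 -m inch '[[[0.003,0.002,0.12,0,0,0],[0.003,0.002,0.24,0,0,0],[0.003,0.002,0.34,0,0,0],[0.003,0.002,0.366,0,0,0],[0.003,0.002,0.366,0,0,0],[0.003,0.002,0.366,0,0,0]]]'
python3 -m inch '[[[0,0,0.007,0,0,0],[0,0,0.014,0,0,0],[0,0,0.02,0,0,0],[0,0,0.02,0,0,0]]]'
```

```text
clock: 10.6
ee_pos: [0.4544, -0.2403, -0.0063]
tcp_rot: [[0.994, -0.106, 0.003], [-0.106, -0.994, -0.002], [0.004, 0.002, -1.0]]
contact_force: [0.8, -0.1, -0.0]
finger_gap: 0.0761
finger_force: 0.0
clock: 10.93
ee_pos: [0.4525, -0.24, -0.0141]
tcp_rot: [[0.994, -0.107, 0.001], [-0.107, -0.994, -0.001], [0.001, 0.001, -1.0]]
contact_force: [0.1, 0.7, 0.5]
finger_gap: 0.0763
finger_force: 0.0
```

```bash
for i in 1; do python3 -m inch '[[[0,0,0.007,0,0,0],[0,0,0.007,0,0,0],[0,0,0.007,0,0,0],[0,0,0.007,0,0,0]]]'; done | egrep 'ee_pos|force'
python3 -m inch '[[[0,0,0.007,0,0,0],[0,0,0.007,0,0,0],[0,0,0.007,0,0,0],[0,0,0.007,0,0,0]]]' | egrep 'ee_pos|force'
```

```text
ee_pos: [0.4519, -0.2396, -0.0171]
contact_force: [0.6, 0.4, 0.2]
finger_force: 0.0
ee_pos: [0.4519, -0.2396, -0.0192]
contact_force: [-0.7, -0.1, 0.2]
finger_force: 0.0
```

```bash
python3 -m inch '[[[0,0,0,0,0,0],[0,0,0,0,0,0],[0,0,0,0,0,0],[0,0,0,0,0,0],[0,0,0,0,0,0],[0,0,0,0,0,0],[0,0,0,0,0,0]]]' -1
python3 -m inch '[[[0,0,-0.05,0,0,0],[0,0,-0.1,0,0,0],[0,0,-0.2,0,0,0],[0,0,-0.3,0,0,0],[0,0,-0.4,0,0,0],[0,0,-0.5,0,0,0],[0,0,-0.5,0,0,0],[0,0,-0.5,0,0,0]]]'
python3 -c "
from h import *
go(.4995,.2467,.131,4.3)"
```

```text
clock: 12.18
ee_pos: [0.4519, -0.2393, -0.0192]
tcp_rot: [[0.994, -0.107, -0.0], [-0.107, -0.994, 0.001], [-0.0, -0.001, -1.0]]
contact_force: [0.2, 2.3, 1.0]
finger_gap: 0.0457
finger_force: 30.0
clock: 12.85
ee_pos: [0.453, -0.2406, 0.1326]
tcp_rot: [[0.994, -0.107, 0.003], [-0.107, -0.994, -0.003], [0.004, 0.002, -1.0]]
contact_force: [-0.9, -0.1, -2.3]
finger_gap: 0.0457
finger_force: 30.0
go shift [-2.000e-02 -1.631e+00  1.000e-03] rot [ 0.002 -0.002 -0.121] rows 12
```

```bash
python3 -m inch '[[[-0.01,-0.09,0,0,0,0],[-0.01,-0.18,0,0,0,0],[-0.01,-0.27,0,0,0,0],[-0.01,-0.36,0,0,0,0],[-0.01,-0.45,0,0,0,0],[-0.01,-0.54,0,0,0,0],[-0.01,-0.63,0,0,0,0],[-0.01,-0.72,0,0,0,0],[-0.01,-0.815,0,0,0,0],[-0.01,-0.815,0,0,0,0]]]'
python3 -m inch '[[[-0.01,-0.09,0,0,0,-0.02],[-0.01,-0.18,0,0,0,-0.04],[-0.01,-0.27,0,0,0,-0.06],[-0.01,-0.36,0,0,0,-0.08],[-0.01,-0.45,0,0,0,-0.1],[-0.01,-0.54,0,0,0,-0.121],[-0.01,-0.63,0,0,0,-0.121],[-0.01,-0.72,0,0,0,-0.121],[-0.01,-0.78,0,0,0,-0.121],[-0.01,-0.815,0,0,0,-0.121],[-0.01,-0.815,0,0,0,-0.121],[-0.01,-0.815,0,0,0,-0.121]]]'
python3 -c "
from h import *
go(.4995,.2467,.131,4.3)
for n in('top','side','wrist'):
    p,d,m=snap(n);cv2.imwrite(f'pics/{n}_h.png',p[:,:,::-1]);np.savez(n+'_h.npz',p=p,d=d)
    P=cloud(d,m)
    q=P[(abs(P[...,2]-.155)<.018)&(np.hypot(P[...,0]-.5,P[...,1]-.247)<.08)&(p.max(2)>70)]
    print(n,len(q))
    if len(q)>50: print(q.mean(0),np.percentile(q[:,2],[5,50,95]),cv2.minAreaRect(q[:,:2].astype(np.float32)))
"
```

```text
clock: 13.68
ee_pos: [0.4734, 0.0075, 0.1277]
tcp_rot: [[0.995, -0.103, -0.005], [-0.103, -0.995, 0.002], [-0.005, -0.002, -1.0]]
contact_force: [0.5, 0.5, -1.7]
finger_gap: 0.0456
finger_force: 30.0
clock: 14.68
ee_pos: [0.4976, 0.2463, 0.1292]
tcp_rot: [[0.997, 0.075, -0.003], [0.075, -0.997, -0.002], [-0.003, 0.002, -1.0]]
contact_force: [0.1, 0.0, -1.7]
finger_gap: 0.0454
finger_force: 30.0
go shift [ 0.007 -0.001 -0.006] rot [ 0.001  0.002 -0.   ] rows 1
top 88
[0.53462964 0.24108878 0.15907464] [0.15637501 0.15904236 0.1621088 ] ((0.5077463984489441, 0.2460751086473465), (0.020787572488188744, 0.11453749239444733), 77.87076568603516)
side 521
[0.49049946 0.25187078 0.15816932] [0.15095034 0.15928939 0.16202967] ((0.49694424867630005, 0.24564246833324432), (0.12977997958660126, 0.05170658975839615), 4.07733678817749)
wrist 23454
[0.51815621 0.24773547 0.15923092] [0.15821101 0.15927491 0.16028893] ((0.5090325474739075, 0.24425165355205536), (0.11011141538619995, 0.05478556454181671), 3.965174674987793)
```

View pics/wrist_h.png

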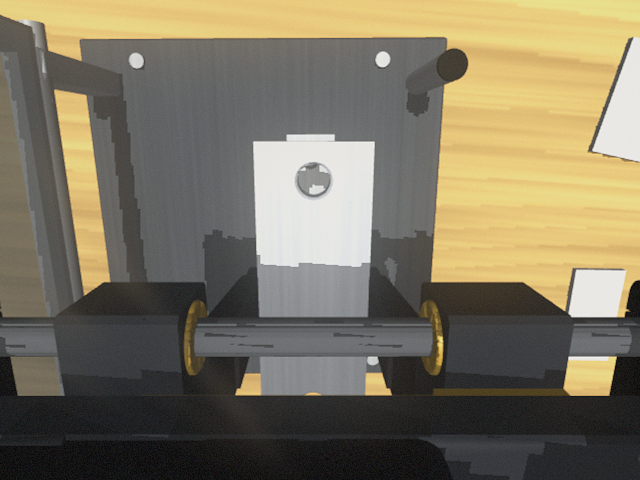

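```bash
python3 -c "
from h import *
from numpy import *
z=load('wrist_h.npz');p=z['p'];m=r.camera_model('wrist')
g=cv2.cvtColor(p,cv2.COLOR_RGB2GRAY)[155:205,285:345];k=(g<170).astype(uint8)
for c in cv2.findContours(k,0,1)[0]:
    if cv2.contourArea(c)>200:
        (u,v),(a,b),_=cv2.minAreaRect(c);w=ray(m,[u+285,v+155],.1593)[0];print('hole',u+285,v+155,a,b,w, 'centre',w[:2]-.05*array([cos(.0716),sin(.0716)]))
o=r.observe();print(o['ee_pos'])
for f,n in(('t1','top'),('sd1','side')):
    z=load(f+'.npz');m=r.camera_model(n);P=cloud(z['d'],m)
    for x,y in((.549,.2505),(.4496,.243)):
        q=P[(P[...,2]>.04)&(P[...,2]<.09)&(hypot(P[...,0]-x,P[...,1]-y)<.02)];
        print(n,len(q),q.mean(0).round(4),q[:,2].max().round(4),'top pts',q[q[:,2]>.074].mean(0).round(4))
"
```

```text
hole 312.67326736450195 179.7673282623291 34.82807540893555 32.858001708984375 [0.54938697 0.25029148 0.1593    ] centre [0.49951507 0.24671454]
[0.49813813 0.24589366 0.13031285]
top 35 [0.5486 0.248  0.0658] 0.0845 top pts [0.5494 0.2489 0.078 ]
top 33 [0.4497 0.24   0.068 ] 0.0808 top pts [0.4495 0.2409 0.0783]<string>:14: RuntimeWarning: Mean of empty slice.
  ret = um.true_divide(
Traceback (most recent call last):
ValueError: zero-size array to reduction operation maximum which has no identity
```

```bash
python3 -m inch '[[[0.002,0,0.06,0,0,0],[0.002,0,0.13,0,0,0],[0.002,0,0.2,0,0,0],[0.002,0,0.22,0,0,0],[0.002,0,0.23,0,0,0],[0.002,0,0.24,0,0,0],[0.002,0,0.25,0,0,0],[0.002,0,0.26,0,0,0],[0.002,0,0.27,0,0,0],[0.002,0,0.27,0,0,0]]]'
python3 -c "
from h import *
p,d,m=snap('side');cv2.imwrite('pics/s4.png',cv2.resize(p[280:430,250:430][:,:,::-1],None,fx=4,fy=4,interpolation=cv2.INTER_CUBIC))"
```

```text
clock: 15.67
ee_pos: [0.4991, 0.2473, 0.0498]
tcp_rot: [[0.997, 0.074, 0.0], [0.074, -0.997, 0.0], [0.0, -0.0, -1.0]]
contact_force: [1.4, -0.6, -2.8]
finger_gap: 0.0454
finger_force: 30.0
```

```bash
python3 -m inch '[[[0,0,0.025,0,0,0],[0,0,0.05,0,0,0],[0,0,0.075,0,0,0],[0,0,0.1,0,0,0],[0,0,0.12,0,0,0],[0,0,0.14,0,0,0],[0,0,0.155,0,0,0],[0,0,0.165,0,0,0],[0,0,0.165,0,0,0]]]'
python3 -m inch '[[[0,0,0.005,0,0,0],[0,0,0.007,0,0,0],[0,0,0.007,0,0,0]]]'
```

```text
clock: 16.47
ee_pos: [0.499, 0.2473, -0.0002]
tcp_rot: [[0.997, 0.074, 0.0], [0.074, -0.997, 0.0], [0.0, -0.0, -1.0]]
contact_force: [2.4, 0.1, -2.7]
finger_gap: 0.0458
finger_force: 30.0
clock: 16.72
ee_pos: [0.4991, 0.2473, -0.0011]
tcp_rot: [[0.997, 0.074, 0.0], [0.074, -0.997, 0.0], [0.0, -0.0, -1.0]]
contact_force: [-0.4, 0.1, 2.4]
finger_gap: 0.0456
finger_force: 30.0
```

```bash
python3 -m inch '[[[0,0,0,0,0,0],[0,0,0,0,0,0],[0,0,0,0,0,0],[0,0,0,0,0,0],[0,0,-0.06,0,0,0],[0,0,-0.15,0,0,0],[0,0,-0.25,0,0,0],[0,0,-0.35,0,0,0],[0,0,-0.45,0,0,0],[0,0,-0.45,0,0,0]]]' 0.4
python3 -c "
from h import *
state();go(.437,.011,.10,1.9)
p,d,m=snap('side');P=cloud(d,m);cv2.imwrite('pics/s5.png',cv2.resize(p[280:430,250:430][:,:,::-1],None,fx=4,fy=4,interpolation=cv2.INTER_CUBIC))"
```

```text
clock: 17.55
ee_pos: [0.503, 0.2488, 0.1409]
tcp_rot: [[0.997, 0.074, 0.011], [0.074, -0.997, 0.004], [0.012, -0.003, -1.0]]
contact_force: [1.4, 0.4, 0.6]
finger_gap: 0.0662
finger_force: 0.0
t 17.55 tcp [0.503  0.2488 0.1409] F [1.4 0.4 0.6] gap 0.0662 ff 0.0
go shift [-0.28   0.775  0.13 ] rot [-0.002 -0.008  0.027] rows 7
```

View pics/s5.png

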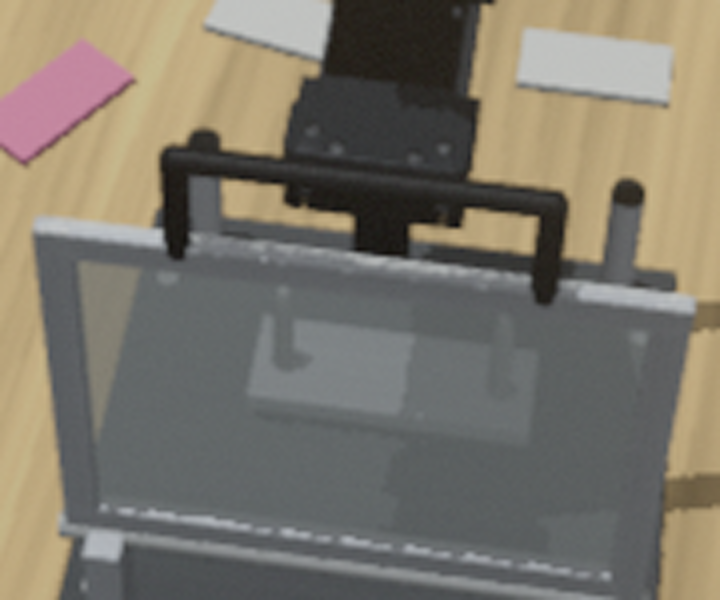

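The plate is seated with both pins through it (crop pins at (283,330) and (502,360)). Now the sheet at (0.437, 0.011).

```bash
python3 -m inch '[[[-0.28,0.775,0.1,0,0,0.027],[-0.28,0.775,0.1,0,0,0.027],[-0.28,0.775,0.1,0,0,0.027],[-0.28,0.775,0.1,0,0,0.027],[-0.28,0.775,0.1,0,0,0.027],[-0.28,0.775,0.1,0,0,0.027],[-0.28,0.775,0.1,0,0,0.027],[-0.28,0.775,0.1,0,0,0.027],[-0.28,0.775,0.1,0,0,0.027],[-0.28,0.775,0.1,0,0,0.027]]]'
python3 -c "
from h import *
state();go(.437,.011,-.016,1.9)
p,d,m=snap('wrist')
for w in whites(p,d,m):print(w)
p,d,m=snap('top')
for w in whites(p,d,m):print(w)
"
```

```text
clock: 18.43
ee_pos: [0.4325, 0.0101, 0.1029]
tcp_rot: [[0.999, 0.035, -0.001], [0.035, -0.999, 0.0], [-0.001, -0.0, -1.0]]
contact_force: [-0.5, -0.7, 0.9]
finger_gap: 0.0669
finger_force: 0.0
t 18.43 tcp [0.4325 0.0101 0.1029] F [-0.5 -0.7  0.9] gap 0.0669 ff 0.0
go shift [ 0.015 -0.002  0.396] rot [-0.     0.     0.001] rows 3
('sheet', array([0.4388, 0.0126]), np.float32(2.8), 0.0804, 0.0401, array([311., 222.]))
('sheet', array([ 0.4547, -0.1129]), np.float32(7.9), 0.0804, 0.0405, array([490., 206.]))
('sheet', array([ 0.4533, -0.1178]), np.float32(7.4), 0.0811, 0.035, array([379., 323.]))
('plate', array([ 0.4513, -0.3545]), np.float32(177.1), 0.1309, 0.0471, array([488., 327.]))
('plate', array([0.4999, 0.2494]), np.float32(4.1), 0.1318, 0.0456, array([211., 297.]))
('sheet', array([0.6045, 0.0171]), np.float32(172.1), 0.081, 0.0417, array([319., 253.]))
('plate', array([ 0.6   , -0.2228]), np.float32(5.7), 0.1307, 0.0481, array([427., 258.]))
('sheet', array([0.7101, 0.1005]), np.float32(59.9), 0.0811, 0.0389, array([284., 207.]))
```

```bash
python3 -m inch '[[[0.018,-0.004,0.13,0,0,0],[0.018,-0.004,0.26,0,0,0],[0.018,-0.004,0.34,0,0,0],[0.018,-0.004,0.37,0,0,0],[0.018,-0.004,0.39,0,0,0],[0.018,-0.004,0.402,0,0,0],[0.018,-0.004,0.402,0,0,0],[0.018,-0.004,0.402,0,0,0]]]'
python3 -m inch '[[[0,0,0,0,0,0],[0,0,0,0,0,0],[0,0,0,0,0,0],[0,0,0,0,0,0],[0,0,0,0,0,0],[0,0,0,0,0,0],[0,0,0,0,0,0]]]' -1
python3 -c "
from h import *
state();go(.499,.2473,.091,4.25)"
```

```text
clock: 19.2
ee_pos: [0.4394, 0.0106, -0.0158]
tcp_rot: [[0.999, 0.034, 0.003], [0.034, -0.999, -0.0], [0.003, 0.0, -1.0]]
contact_force: [-0.7, -0.0, 0.1]
finger_gap: 0.0662
finger_force: 0.0
clock: 19.78
ee_pos: [0.438, 0.0105, -0.017]
tcp_rot: [[0.999, 0.034, 0.0], [0.034, -0.999, -0.0], [0.0, 0.0, -1.0]]
contact_force: [-0.0, -0.3, 2.3]
finger_gap: 0.0387
finger_force: 30.0
t 19.78 tcp [ 0.438   0.0105 -0.017 ] F [-0.  -0.3  2.3] gap 0.0387 ff 30.0
go shift [ 0.23  -0.782 -0.36 ] rot [ 0.    -0.    -0.027] rows 7
```

```bash
python3 -m inch '[[[0,0,-0.1,0,0,0],[0,0,-0.2,0,0,0],[0,0,-0.3,0,0,0],[0.02,-0.07,-0.39,0,0,0],[0.05,-0.18,-0.39,0,0,-0.01],[0.08,-0.28,-0.39,0,0,-0.02],[0.11,-0.38,-0.39,0,0,-0.027],[0.14,-0.48,-0.39,0,0,-0.027],[0.17,-0.58,-0.39,0,0,-0.027],[0.2,-0.68,-0.39,0,0,-0.027],[0.23,-0.75,-0.39,0,0,-0.027],[0.23,-0.782,-0.39,0,0,-0.027]]]'
python3 -m inch '[[[0,0,0,0,0,0],[0,0,0,0,0,0],[0,0,0,0,0,0],[0,0,0,0,0,0]]]'
python3 -c "
from h import *
state();go(.499,.2473,.012,4.25)
p,d,m=snap('wrist');P=cloud(d,m);np.savez('w6.npz',p=p,d=d)
q=P[(abs(P[...,2]-.12)<.012)&(np.hypot(P[...,0]-.5,P[...,1]-.247)<.06)&(p.max(2)>70)];print(len(q),q.mean(0),q.max(0))
p,d,m=snap('side');P=cloud(d,m)
q=P[(abs(P[...,2]-.12)<.012)&(np.hypot(P[...,0]-.5,P[...,1]-.247)<.06)&(p.max(2)>70)];print(len(q),q.mean(0),cv2.minAreaRect(q[:,:2].astype(np.float32)))"
```

```text
clock: 20.78
ee_pos: [0.4995, 0.2497, 0.0994]
tcp_rot: [[0.997, 0.076, 0.0], [0.076, -0.997, 0.001], [0.0, -0.0, -1.0]]
contact_force: [-0.3, 0.4, -0.1]
finger_gap: 0.0385
finger_force: 30.0
clock: 21.12
ee_pos: [0.4985, 0.2461, 0.0995]
tcp_rot: [[0.997, 0.073, -0.0], [0.073, -0.997, -0.0], [-0.0, 0.0, -1.0]]
contact_force: [-0.3, 0.6, -0.1]
finger_gap: 0.0387
finger_force: 30.0
t 21.12 tcp [0.4985 0.2461 0.0995] F [-0.3  0.6 -0.1] gap 0.0387 ff 30.0
go shift [ 0.002 -0.004  0.292] rot [ 0.     0.    -0.001] rows 3
12678 [0.50761773 0.24712505 0.12168207] [0.5404273  0.27089823 0.13186731]
78 [0.46289508 0.23589644 0.12286545] ((0.46299368143081665, 0.2355615347623825), (0.010035187937319279, 0.02933487482368946), 4.468436241149902)
```

```bash
python3 -m inch '[[[0.002,-0.004,0.05,0,0,0],[0.002,-0.004,0.1,0,0,0],[0.002,-0.004,0.15,0,0,0],[0.002,-0.004,0.2,0,0,0],[0.002,-0.004,0.24,0,0,0],[0.002,-0.004,0.265,0,0,0],[0.002,-0.004,0.28,0,0,0],[0.002,-0.004,0.288,0,0,0],[0.002,-0.004,0.288,0,0,0],[0.002,-0.004,0.288,0,0,0]]]'
python3 -m inch '[[[0,0,0.004,0,0,0],[0,0,0.004,0,0,0],[0,0,0.004,0,0,0]]]'
```

```text
clock: 22.05
ee_pos: [0.4999, 0.2487, 0.0139]
tcp_rot: [[0.997, 0.074, 0.001], [0.074, -0.997, 0.0], [0.001, -0.0, -1.0]]
contact_force: [0.2, 0.5, -0.3]
finger_gap: 0.0384
finger_force: 30.0
clock: 22.3
ee_pos: [0.4996, 0.2487, 0.0125]
tcp_rot: [[0.997, 0.074, 0.001], [0.074, -0.997, 0.0], [0.001, -0.0, -1.0]]
contact_force: [0.3, -0.9, -0.5]
finger_gap: 0.0384
finger_force: 30.0
```

```bash
python3 -m inch '[[[0,0,0.003,0,0,0],[0,0,0.003,0,0,0],[0,0,0.003,0,0,0]]]' | egrep 'ee_pos|contact'
python3 -m inch '[[[0,0,0.003,0,0,0],[0,0,0.003,0,0,0],[0,0,0.003,0,0,0]]]'| egrep 'ee_pos|contact'
```

```text
ee_pos: [0.4993, 0.2486, 0.0112]
contact_force: [0.9, -0.5, 0.2]
ee_pos: [0.4994, 0.2486, 0.011]
contact_force: [-3.1, -1.0, 5.1]
```

```bash
python3 -m inch '[[[0,0,0,0,0,0],[0,0,0,0,0,0],[0,0,0,0,0,0],[0,0,0,0,0,0],[0,0,-0.05,0,0,0],[0,0,-0.15,0,0,0],[0,0,-0.25,0,0,0],[0,0,-0.35,0,0,0],[0,0,-0.4,0,0,0],[0,0,-0.4,0,0,0],[0,0,-0.4,0,0,0]]]' 0.4
python3 -m inch '[[[0,0.12,0,0,0,0],[0,0.24,0,0,0,0],[0,0.36,0,0,0,0],[0,0.48,0,0,0,0],[0,0.6,0,0,0,0],[0,0.72,0,0,0,0],[0,0.84,0,0,0,0],[0,0.95,0,0,0,0],[0,0.95,0,0,0,0]]]' 0.6
python3 -c "
from h import *
state();go(.4515,-.3547,.11,-2.6)
p,d,m=snap('top')
for w in whites(p,d,m):print(w)
P=cloud(d,m);q=P[(np.hypot(P[...,0]-.4995,P[...,1]-.247)<.035)];print(np.percentile(q[:,2],[10,50,90]))
k=(P[...,2]>.0305)&(P[...,2]<.038)&(np.hypot(P[...,0]-.4995,P[...,1]-.247)<.05);print(k.sum(),cv2.minAreaRect(P[k][:,:2].astype(np.float32)))
cv2.imwrite('pics/t7.png',cv2.resize(p[255:335,165:265][:,:,::-1],None,fx=7,fy=7,interpolation=cv2.INTER_CUBIC))
"
```

```text
clock: 23.72
ee_pos: [0.4998, 0.2487, 0.1308]
tcp_rot: [[0.997, 0.074, 0.002], [0.074, -0.997, 0.001], [0.002, -0.0, -1.0]]
contact_force: [-0.2, -0.1, -1.2]
finger_gap: 0.0668
finger_force: 0.0
clock: 24.47
ee_pos: [0.5191, -0.0401, 0.1275]
tcp_rot: [[0.998, 0.069, -0.004], [0.069, -0.998, -0.001], [-0.004, 0.001, -1.0]]
contact_force: [-0.9, -0.0, 0.0]
finger_gap: 0.0757
finger_force: 0.0
t 24.47 tcp [ 0.5191 -0.0401  0.1275] F [-0.9 -0.   0. ] gap 0.0757 ff 0.0
go shift [-0.297  1.031  0.06 ] rot [0.001 0.003 0.076] rows 8
('plate', array([ 0.4512, -0.3545]), np.float32(177.0), 0.1311, 0.0473, array([488., 327.]))
('plate', array([0.4999, 0.2494]), np.float32(4.1), 0.1319, 0.0456, array([211., 297.]))
('plate', array([ 0.6   , -0.2228]), np.float32(5.7), 0.1307, 0.0481, array([427., 258.]))
('sheet', array([0.7101, 0.1005]), np.float32(59.9), 0.0811, 0.0389, array([284., 206.]))
[0.01090623 0.03209205 0.03589509]
650 ((0.5005887746810913, 0.24525554478168488), (0.09612596780061722, 0.045476529747247696), 3.2158260345458984)
```

View pics/t7.png

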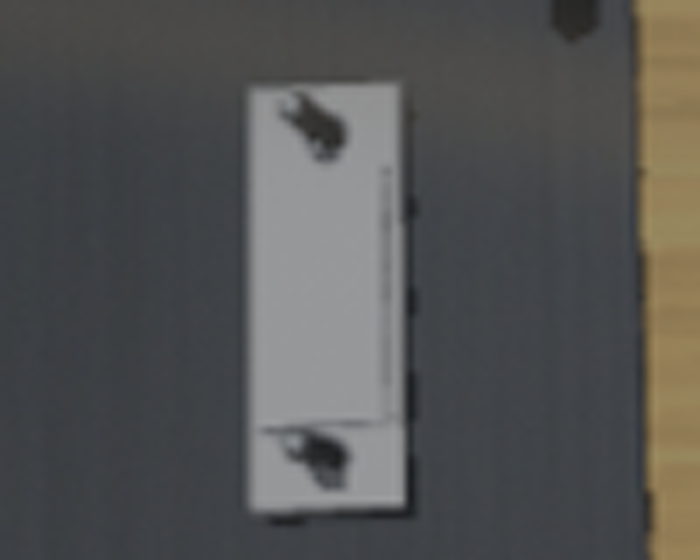

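The first sheet lies squarely between the pins (crop: lower edge at row 428, right edge at column 388). Now plate 2.

```bash
python3 -m inch '[[[-0.297,0.9,0.06,0,0,0],[-0.297,0.9,0.06,0,0,0],[-0.297,0.9,0.06,0,0,0],[-0.297,0.9,0.06,0,0,0],[-0.297,0.9,0.06,0,0,0],[-0.297,0.9,0.06,0,0,0],[-0.297,0.9,0.06,0,0,0],[-0.297,0.9,0.06,0,0,0]]]'
python3 -m inch '[[[0,0.131,0,0,0,0.078],[0,0.131,0,0,0,0.078],[0,0.131,0,0,0,0.078],[0,0.131,0,0,0,0.078],[0,0.131,0,0,0,0.078]]]' >/dev/null
python3 -c "
from h import *
state();
p,d,m=snap('wrist')
for w in whites(p,d,m):print(w)
go(.4515,-.3547,-.019,-2.7)"
```

```text
clock: 25.18
ee_pos: [0.4496, -0.3146, 0.11]
tcp_rot: [[0.998, 0.07, -0.003], [0.07, -0.998, 0.001], [-0.003, -0.001, -1.0]]
contact_force: [-0.4, 0.5, 0.0]
finger_gap: 0.076
finger_force: 0.0
t 25.6 tcp [ 0.4547 -0.3488  0.1114] F [0.2 0.7 0.5] gap 0.0763 ff 0.0
('plate', array([ 0.4535, -0.3522]), np.float32(177.1), 0.1293, 0.0464, array([319., 228.]))
('sheet', array([ 0.5766, -0.2223]), np.float32(5.7), 0.08, 0.0474, array([117.,  60.]))
go shift [-0.01   0.02   0.436] rot [-0.001  0.     0.004] rows 4
```

```bash
python3 -m inch '[[[-0.008,0.018,0.13,0,0,0],[-0.008,0.018,0.26,0,0,0],[-0.008,0.018,0.36,0,0,0],[-0.008,0.018,0.4,0,0,0],[-0.008,0.018,0.42,0,0,0],[-0.008,0.018,0.434,0,0,0],[-0.008,0.018,0.434,0,0,0],[-0.008,0.018,0.434,0,0,0]]]'|egrep 'ee|force'
python3 -m inch '[[[0,0,0,0,0,0],[0,0,0,0,0,0],[0,0,0,0,0,0],[0,0,0,0,0,0],[0,0,0,0,0,0],[0,0,0,0,0,0],[0,0,0,0,0,0]]]' -1
python3 -m inch '[[[0,0,-0.08,0,0,0],[0,0,-0.2,0,0,0],[0,0,-0.32,0,0,0],[0,0,-0.42,0,0,0],[0,0,-0.5,0,0,0],[0,0,-0.5,0,0,0],[0,0,-0.5,0,0,0]]]'
python3 -c "
from h import *
go(.499,.2473,.131,4.25)"
```

```text
ee_pos: [0.4533, -0.357, -0.0159]
contact_force: [0.1, -0.9, 0.1]
finger_force: 0.0
clock: 26.9
ee_pos: [0.452, -0.3558, -0.0177]
tcp_rot: [[0.999, -0.043, 0.0], [-0.043, -0.999, 0.001], [-0.0, -0.001, -1.0]]
contact_force: [0.3, 2.6, 2.8]
finger_gap: 0.0454
finger_force: 30.0
clock: 27.48
ee_pos: [0.4525, -0.3568, 0.1332]
tcp_rot: [[0.999, -0.043, 0.002], [-0.043, -0.999, -0.002], [0.002, 0.002, -1.0]]
contact_force: [-0.2, -0.6, -1.9]
finger_gap: 0.0455
finger_force: 30.0
go shift [ 0.069 -2.018  0.003] rot [ 0.002 -0.001 -0.078] rows 15
```

```bash
python3 -m inch '[[[0,-0.1,0,0,0,0],[0,-0.21,0,0,0,0],[0.01,-0.32,0,0,0,0],[0.02,-0.43,0,0,0,0],[0.02,-0.54,0,0,0,0],[0.03,-0.65,0,0,0,0],[0.03,-0.76,0,0,0,0],[0.035,-0.88,0,0,0,0],[0.035,-1,0,0,0,0]]]'|egrep 'gap|_force'
python3 -m inch '[[[0,-0.11,0,0,0,-0.01],[0,-0.22,0,0,0,-0.03],[0.01,-0.33,0,0,0,-0.05],[0.02,-0.44,0,0,0,-0.07],[0.02,-0.55,0,0,0,-0.078],[0.03,-0.66,0,0,0,-0.078],[0.03,-0.77,0,0,0,-0.078],[0.034,-0.88,0,0,0,-0.078],[0.034,-0.96,0,0,0,-0.078],[0.034,-1,0,0,0,-0.078],[0.034,-1,0,0,0,-0.078]]]'|egrep 'gap|_force'
python3 -m inch '[[[0,-0.018,0,0,0,0],[0,-0.018,0,0,0,0],[0,-0.018,0,0,0,0],[0,-0.018,0,0,0,0]]]'
cat > hold.py <<'E'
from h import *
from numpy import *
import sys
o=state();zt=o['ee_pos'][2]+float(sys.argv[1])+.01
p,d,m=snap('wrist');P=cloud(d,m)
g=cv2.cvtColor(p,cv2.COLOR_RGB2GRAY)
k=((abs(P[...,2]-zt)<.006)&(p.max(2)>60)&(abs(P[...,0]-.53)<.06)&(abs(P[...,1]-.247)<.04)).astype(uint8)
cs,hh=cv2.findContours(k,cv2.RETR_CCOMP,cv2.CHAIN_APPROX_NONE)
print('zmed',median(P[k>0][:,2]))
zt=median(P[k>0][:,2])
for c,h in zip(cs,hh[0]):
    if h[3]>=0 and 150<cv2.contourArea(c)<2500:
        (u,v),(a,b),_=cv2.minAreaRect(c);w=ray(m,[u,v],zt)[0];print('hole px',round(u),round(v),round(a),round(b),w.round(4),'target .5494 .2503')
big=max(cs,key=cv2.contourArea)
# yaw from the two long sides
w=ray(m,big[:,0,:],zt)
for s in(1,-1):
    e=[]
    for x in arange(.525,.558,.002):
        t=w[abs(w[:,0]-x)<.0015]
        if len(t): e.append((x,(t[:,1]*s).max()*s))
    e=array(e);f=polyfit(e[:,0],e[:,1],1);print('side',degrees(arctan(f[0])).round(2),polyval(f,.5494).round(4))
go(.499,.2473,.131,4.25)
E
python3 hold.py .0177
```

```text
contact_force: [1.2, -0.1, -2.6]
finger_gap: 0.0458
finger_force: 30.0
contact_force: [0.0, -0.6, -2.3]
finger_gap: 0.0455
finger_force: 30.0
clock: 29.48
ee_pos: [0.4979, 0.2469, 0.1319]
tcp_rot: [[0.997, 0.073, -0.0], [0.073, -0.997, -0.0], [-0.0, 0.0, -1.0]]
contact_force: [0.7, -0.3, -2.0]
finger_gap: 0.0455
finger_force: 30.0
t 29.48 tcp [0.4979 0.2469 0.1319] F [ 0.7 -0.3 -2. ] gap 0.0455 ff 30.0
zmed 0.1597688196436122
hole px 314.0 180.0 33.0 32.0 [0.5489 0.2509 0.1598] target .5494 .2503Traceback (most recent call last):
  File "hold.py", line 14, in <module>
    big=max(cs,key=cv2.contourArea)
TypeError: max() got an unexpected keyword argument 'key'
```

```bash
sed -i 's/big=max(cs,/import builtins\nbig=builtins.max(cs,/' hold.py
python3 -m inch '[[[0.003,0.002,0.06,0,0,0],[0.003,0.002,0.13,0,0,0],[0.003,0.002,0.2,0,0,0],[0.003,0.002,0.22,0,0,0],[0.003,0.002,0.23,0,0,0],[0.003,0.002,0.24,0,0,0],[0.003,0.002,0.25,0,0,0],[0.003,0.002,0.26,0,0,0],[0.003,0.002,0.27,0,0,0],[0.003,0.002,0.27,0,0,0]]]'
```

```text
clock: 30.37
ee_pos: [0.4991, 0.2475, 0.0512]
tcp_rot: [[0.997, 0.074, 0.001], [0.074, -0.997, 0.0], [0.001, -0.0, -1.0]]
contact_force: [0.3, -0.6, -2.6]
finger_gap: 0.0456
finger_force: 30.0
```

```bash
python3 -m inch '[[[0,0,0.025,0,0,0],[0,0,0.05,0,0,0],[0,0,0.075,0,0,0],[0,0,0.095,0,0,0],[0,0,0.107,0,0,0],[0,0,0.112,0,0,0],[0,0,0.112,0,0,0],[0,0,0.112,0,0,0]]]'|egrep 'ee|t_force'
python3 -m inch '[[[0,0,0.004,0,0,0],[0,0,0.004,0,0,0],[0,0,0.004,0,0,0]]]'|egrep 'ee|t_force'
python3 -m inch '[[[0,0,0.004,0,0,0],[0,0,0.004,0,0,0],[0,0,0.004,0,0,0]]]'|egrep 'ee|t_force'
```

```text
ee_pos: [0.4991, 0.2474, 0.0172]
contact_force: [4.2, 0.3, -5.0]
ee_pos: [0.4991, 0.2475, 0.0165]
contact_force: [4.1, 0.9, -2.3]
ee_pos: [0.4991, 0.2475, 0.0153]
contact_force: [3.4, -0.0, -0.6]
```

```bash
python3 -m inch '[[[0,0,0.003,0,0,0],[0,0,0.003,0,0,0],[0,0,0.003,0,0,0]]]'|egrep 'ee|t_force'
python3 -m inch '[[[0,0,0.003,0,0,0],[0,0,0.003,0,0,0],[0,0,0.003,0,0,0]]]'|egrep 'ee|t_force'
```

```text
ee_pos: [0.4991, 0.2475, 0.0153]
contact_force: [-0.2, -1.4, 5.6]
ee_pos: [0.4991, 0.2475, 0.0153]
contact_force: [-2.5, -1.3, 10.6]
```

Seated at 0.0153, as expected. Release, then go for the second sheet.

```bash
python3 -m inch '[[[0,0,0,0,0,0],[0,0,0,0,0,0],[0,0,0,0,0,0],[0,0,0,0,0,0],[0,0,-0.05,0,0,0],[0,0,-0.15,0,0,0],[0,0,-0.25,0,0,0],[0,0,-0.35,0,0,0],[0,0,-0.35,0,0,0],[0,0,-0.35,0,0,0]]]' 0.4
python3 -m inch '[[[0,0.12,0,0,0,0],[0,0.24,0,0,0,0],[0,0.36,0,0,0,0],[0,0.48,0,0,0,0],[0,0.6,0,0,0,0],[0,0.72,0,0,0,0],[0,0.84,0,0,0,0],[0,0.95,0,0,0,0],[0,0.95,0,0,0,0],[0,0.95,0,0,0,0]]]' |egrep ee
python3 -c "
from h import *
p,d,m=snap('wrist')
for w in whites(p,d,m):print('w',w)
p,d,m=snap('top')
for w in whites(p,d,m):print(w)
P=cloud(d,m);q=P[(np.hypot(P[...,0]-.4995,P[...,1]-.247)<.02)];print(np.percentile(q[:,2],[10,50,90]))
for sx in(-.06,.06):
    c=np.array([.4995,.247])+sx*np.array([np.cos(.0742),np.sin(.0742)]);q=P[np.hypot(P[...,0]-c[0],P[...,1]-c[1])<.005];print(sx,np.median(q[:,2]))
state();go(.4535,-.1143,.10,7.8)"
```

```text
clock: 32.87
ee_pos: [0.5, 0.248, 0.1205]
tcp_rot: [[0.997, 0.074, 0.004], [0.074, -0.997, 0.002], [0.004, -0.001, -1.0]]
contact_force: [0.2, 1.1, -0.4]
finger_gap: 0.0667
finger_force: 0.0
ee_pos: [0.5186, -0.0379, 0.1161]
w ('sheet', array([0.6067, 0.0182]), np.float32(172.3), 0.0801, 0.0405, array([242.,  97.]))
w ('plate', array([ 0.6013, -0.2218]), np.float32(5.6), 0.1302, 0.0464, array([588., 126.]))
('plate', array([0.5012, 0.2528]), np.float32(4.1), 0.1338, 0.0477, array([210., 296.]))
('plate', array([ 0.6   , -0.2228]), np.float32(5.7), 0.1307, 0.0481, array([427., 258.]))
('sheet', array([0.7103, 0.1004]), np.float32(60.1), 0.0811, 0.0387, array([284., 206.]))
[0.04045505 0.04354325 0.04648158]
-0.06 0.04286115174010974
0.06 0.044915445907145024
t 33.8 tcp [ 0.5189 -0.0362  0.1167] F [ 0.1 -0.2  0.4] gap 0.0665 ff 0.0
go shift [-0.236  0.244  0.056] rot [-0.001  0.002 -0.041] rows 3
```

```bash
python3 -m inch '[[[-0.236,0.244,0.056,0,0,-0.041],[-0.236,0.244,0.056,0,0,-0.041],[-0.236,0.244,0.056,0,0,-0.041],[-0.236,0.244,0.056,0,0,-0.041],[-0.236,0.244,0.056,0,0,-0.041],[-0.236,0.244,0.056,0,0,-0.041],[-0.236,0.244,0.056,0,0,-0.041]]]'
python3 -c "
from h import *
state();
p,d,m=snap('wrist')
for w in whites(p,d,m):print(w)
go(.4535,-.1143,-.017,7.8)"
```

```text
clock: 34.38
ee_pos: [0.4557, -0.1139, 0.1018]
tcp_rot: [[0.991, 0.137, 0.001], [0.137, -0.991, 0.0], [0.001, -0.0, -1.0]]
contact_force: [-0.2, -0.5, 0.9]
finger_gap: 0.0668
finger_force: 0.0
t 34.38 tcp [ 0.4557 -0.1139  0.1018] F [-0.2 -0.5  0.9] gap 0.0668 ff 0.0
('sheet', array([ 0.4546, -0.113 ]), np.float32(7.9), 0.0798, 0.0403, array([312., 233.]))
('sheet', array([ 0.58  , -0.2262]), np.float32(5.6), 0.0871, 0.0473, array([512.,  69.]))
go shift [-0.007  0.     0.396] rot [-0.    -0.     0.001] rows 3
```

```bash
python3 -m inch '[[[-0.005,0,0.13,0,0,0],[-0.005,0,0.26,0,0,0],[-0.005,0,0.34,0,0,0],[-0.005,0,0.37,0,0,0],[-0.005,0,0.385,0,0,0],[-0.005,0,0.397,0,0,0],[-0.005,0,0.397,0,0,0],[-0.005,0,0.397,0,0,0]]]' | egrep 'ee|force'
python3 -m inch '[[[0,0,0,0,0,0],[0,0,0,0,0,0],[0,0,0,0,0,0],[0,0,0,0,0,0],[0,0,0,0,0,0],[0,0,0,0,0,0],[0,0,0,0,0,0]]]' -1
python3 -m inch '[[[0,0,-0.08,0,0,0],[0,0,-0.2,0,0,0],[0,0,-0.32,0,0,0],[0,0,-0.42,0,0,0],[0,0,-0.42,0,0,0],[0,0,-0.42,0,0,0]]]'
python3 -c "
from h import *
state();go(.499,.2473,.111,4.25)"
```

```text
ee_pos: [0.4549, -0.1157, -0.016]
contact_force: [0.4, 0.1, 0.4]
finger_force: 0.0
clock: 35.68
ee_pos: [0.4535, -0.1154, -0.0173]
tcp_rot: [[0.991, 0.135, 0.0], [0.135, -0.991, -0.0], [0.0, 0.0, -1.0]]
contact_force: [-0.7, 0.4, 1.6]
finger_gap: 0.0389
finger_force: 30.0
clock: 36.18
ee_pos: [0.4549, -0.1159, 0.1107]
tcp_rot: [[0.991, 0.135, 0.005], [0.135, -0.991, -0.002], [0.004, 0.002, -1.0]]
contact_force: [-0.0, -0.3, -0.9]
finger_gap: 0.0387
finger_force: 30.0
t 36.18 tcp [ 0.4549 -0.1159  0.1107] F [-0.  -0.3 -0.9] gap 0.0387 ff 30.0
go shift [ 0.31  -1.179 -0.003] rot [ 0.002 -0.003  0.041] rows 9
```

```bash
python3 -m inch '[[[0.02,-0.1,0,0,0,0],[0.05,-0.2,0,0,0,0],[0.08,-0.3,0,0,0,0],[0.11,-0.4,0,0,0,0],[0.14,-0.5,0,0,0,0],[0.16,-0.6,0,0,0,0],[0.16,-0.6,0,0,0,0]]]'|egrep 'gap|_force'
python3 -m inch '[[[0.02,-0.1,0,0,0,0.01],[0.05,-0.2,0,0,0,0.02],[0.08,-0.3,0,0,0,0.03],[0.11,-0.4,0,0,0,0.041],[0.14,-0.5,0,0,0,0.041],[0.15,-0.579,0,0,0,0.041],[0.15,-0.579,0,0,0,0.041],[0.15,-0.579,0,0,0,0.041],[0.15,-0.579,0,0,0,0.041]]]'
python3 -c "
from h import *
state();go(.499,.2473,.029,4.25)
p,d,m=snap('wrist');P=cloud(d,m)
q=P[(abs(P[...,2]-.133)<.012)&(np.hypot(P[...,0]-.5,P[...,1]-.247)<.06)&(p.max(2)>70)];print(len(q),q.mean(0),q.max(0))"
```

```text
contact_force: [-0.7, 0.7, -0.8]
finger_gap: 0.039
finger_force: 30.0
clock: 37.52
ee_pos: [0.4967, 0.2465, 0.1067]
tcp_rot: [[0.997, 0.074, -0.003], [0.074, -0.997, -0.002], [-0.003, 0.001, -1.0]]
contact_force: [0.0, 0.5, 0.4]
finger_gap: 0.039
finger_force: 30.0
t 37.52 tcp [0.4967 0.2465 0.1067] F [0.  0.5 0.4] gap 0.039 ff 30.0
go shift [ 0.009 -0.002  0.259] rot [ 0.001  0.002 -0.   ] rows 2
12792 [0.50673117 0.24754914 0.1292959 ] [0.53950232 0.27123839 0.14499226]
```

```bash
python3 -m inch '[[[0.004,-0.003,0.05,0,0,0],[0.004,-0.003,0.1,0,0,0],[0.004,-0.003,0.15,0,0,0],[0.004,-0.003,0.2,0,0,0],[0.004,-0.003,0.235,0,0,0],[0.004,-0.003,0.25,0,0,0],[0.004,-0.003,0.26,0,0,0],[0.004,-0.003,0.264,0,0,0],[0.004,-0.003,0.264,0,0,0],[0.004,-0.003,0.264,0,0,0]]]'|egrep 'ee|t_force'
python3 -m inch '[[[0,0,0.004,0,0,0],[0,0,0.004,0,0,0],[0,0,0.004,0,0,0]]]'|egrep 'ee|t_force'
```

```text
ee_pos: [0.4994, 0.2489, 0.0301]
contact_force: [-0.3, -0.9, -0.3]
ee_pos: [0.4989, 0.2489, 0.0283]
contact_force: [-0.2, 0.0, -0.0]
```

```bash
python3 -m inch '[[[0,0,0.004,0,0,0],[0,0,0.004,0,0,0],[0,0,0.004,0,0,0]]]'|egrep 'ee|t_force'
python3 -m inch '[[[0,0,0.004,0,0,0],[0,0,0.004,0,0,0],[0,0,0.004,0,0,0]]]'|egrep 'ee|t_force'
```

```text
ee_pos: [0.4986, 0.2488, 0.0267]
contact_force: [0.1, 0.3, -0.4]
ee_pos: [0.4989, 0.2489, 0.0257]
contact_force: [-0.2, 0.1, 1.2]
```

```bash
python3 -m inch '[[[0,0,0.002,0,0,0],[0,0,0.002,0,0,0],[0,0,0.002,0,0,0]]]'|egrep 'ee|t_force'
```

```text
ee_pos: [0.4989, 0.2489, 0.0256]
contact_force: [-2.0, -0.3, 4.9]
```

```bash
python3 -m inch '[[[0,0,0,0,0,0],[0,0,0,0,0,0],[0,0,0,0,0,0],[0,0,0,0,0,0],[0,0,-0.05,0,0,0],[0,0,-0.15,0,0,0],[0,0,-0.25,0,0,0],[0,0,-0.35,0,0,0],[0,0,-0.35,0,0,0],[0,0,-0.35,0,0,0]]]' 0.4 |egrep 'ee|gap'
python3 -m inch '[[[0,0.12,0,0,0,0],[0,0.24,0,0,0,0],[0,0.36,0,0,0,0],[0,0.48,0,0,0,0],[0,0.6,0,0,0,0],[0,0.72,0,0,0,0],[0,0.84,0,0,0,0],[0,0.95,0,0,0,0],[0,0.95,0,0,0,0],[0,0.95,0,0,0,0]]]' 0.6|egrep ee
python3 -c "
from h import *
p,d,m=snap('top')
for w in whites(p,d,m):print(w)
P=cloud(d,m);q=P[(np.hypot(P[...,0]-.4995,P[...,1]-.247)<.02)];print(np.percentile(q[:,2],[10,50,90]))
cv2.imwrite('pics/t8.png',cv2.resize(p[255:335,165:265][:,:,::-1],None,fx=7,fy=7,interpolation=cv2.INTER_CUBIC))
state();go(.6005,-.2232,.12,5.7)"
```

```text
ee_pos: [0.5002, 0.2494, 0.1324]
finger_gap: 0.0665
ee_pos: [0.5186, -0.0366, 0.1279]
('plate', array([0.5012, 0.2529]), np.float32(4.1), 0.1338, 0.0477, array([210., 296.]))
('plate', array([ 0.5998, -0.2228]), np.float32(5.7), 0.131, 0.0481, array([427., 258.]))
('sheet', array([0.7103, 0.1004]), np.float32(60.5), 0.0809, 0.039, array([284., 206.]))
[0.04578415 0.04851963 0.05167114]
t 41.12 tcp [ 0.5187 -0.0355  0.1281] F [ 0.5 -0.2 -0.3] gap 0.0759 ff 0.0
go shift [0.226 0.644 0.026] rot [-0.001  0.002 -0.018] rows 5
```

View pics/t8.png

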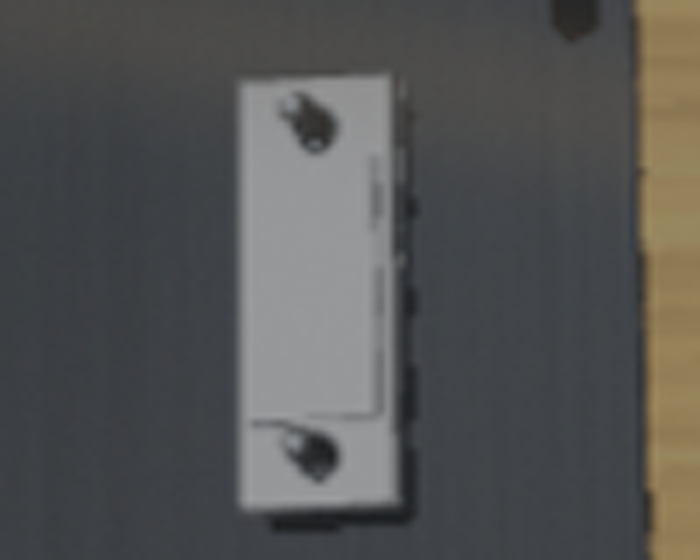

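The second sheet is square between the pins (lower edge at row 415, right edge at column 380). Now the last plate, which hasn't moved.

```bash
python3 -m inch '[[[0.226,0.644,0.026,0,0,-0.018],[0.226,0.644,0.026,0,0,-0.018],[0.226,0.644,0.026,0,0,-0.018],[0.226,0.644,0.026,0,0,-0.018],[0.226,0.644,0.026,0,0,-0.018],[0.226,0.644,0.026,0,0,-0.018],[0.226,0.644,0.026,0,0,-0.018],[0.226,0.644,0.026,0,0,-0.018],[0.226,0.644,0.026,0,0,-0.018]]]'
python3 -c "
from h import *
state();
p,d,m=snap('wrist')
for w in whites(p,d,m):print(w)
go(.6005,-.2232,-.018,5.7)"
```

```text
clock: 41.87
ee_pos: [0.6014, -0.2209, 0.1216]
tcp_rot: [[0.995, 0.103, -0.001], [0.103, -0.995, 0.001], [-0.001, -0.001, -1.0]]
contact_force: [0.7, 0.1, 0.1]
finger_gap: 0.076
finger_force: 0.0
t 41.87 tcp [ 0.6014 -0.2209  0.1216] F [0.7 0.1 0.1] gap 0.076 ff 0.0
('plate', array([ 0.6015, -0.2219]), np.float32(5.7), 0.1299, 0.0463, array([315., 224.]))
go shift [-0.004  0.007  0.466] rot [-0.     0.     0.003] rows 4
```

```bash
python3 -m inch '[[[-0.003,0.006,0.13,0,0,0.003],[-0.003,0.006,0.26,0,0,0.003],[-0.003,0.006,0.37,0,0,0.003],[-0.003,0.006,0.42,0,0,0.003],[-0.003,0.006,0.45,0,0,0.003],[-0.003,0.006,0.466,0,0,0.003],[-0.003,0.006,0.466,0,0,0.003],[-0.003,0.006,0.466,0,0,0.003]]]'|egrep 'ee|force'
python3 -m inch '[[[0,0,0,0,0,0],[0,0,0,0,0,0],[0,0,0,0,0,0],[0,0,0,0,0,0],[0,0,0,0,0,0],[0,0,0,0,0,0],[0,0,0,0,0,0]]]' -1
python3 -m inch '[[[0,0,-0.08,0,0,0],[0,0,-0.2,0,0,0],[0,0,-0.32,0,0,0],[0,0,-0.42,0,0,0],[0,0,-0.5,0,0,0],[0,0,-0.5,0,0,0],[0,0,-0.5,0,0,0]]]'
python3 -c "
from h import *
go(.499,.2473,.131,4.25)"
```

```text
ee_pos: [0.6027, -0.2255, -0.0155]
contact_force: [-0.7, -0.5, -1.1]
finger_force: 0.0
clock: 43.17
ee_pos: [0.6013, -0.2247, -0.0172]
tcp_rot: [[0.995, 0.096, 0.0], [0.096, -0.995, 0.001], [0.0, -0.001, -1.0]]
contact_force: [-1.5, 2.3, 2.7]
finger_gap: 0.0453
finger_force: 30.0
clock: 43.75
ee_pos: [0.6018, -0.2255, 0.1335]
tcp_rot: [[0.995, 0.097, 0.002], [0.097, -0.995, -0.002], [0.002, 0.002, -1.0]]
contact_force: [0.1, -1.1, -3.1]
finger_gap: 0.0455
finger_force: 30.0
go shift [-0.189 -1.602  0.005] rot [ 0.001 -0.002  0.015] rows 12
```

```bash
python3 -m inch '[[[-0.01,-0.1,0,0,0,0],[-0.02,-0.2,0,0,0,0],[-0.03,-0.3,0,0,0,0],[-0.04,-0.4,0,0,0,0],[-0.05,-0.5,0,0,0,0],[-0.06,-0.6,0,0,0,0],[-0.08,-0.7,0,0,0,0],[-0.09,-0.8,0,0,0,0],[-0.09,-0.8,0,0,0,0]]]'|egrep 'gap|_force'
python3 -m inch '[[[-0.01,-0.1,0,0,0,0],[-0.02,-0.2,0,0,0,0.005],[-0.03,-0.3,0,0,0,0.01],[-0.04,-0.4,0,0,0,0.015],[-0.05,-0.5,0,0,0,0.015],[-0.06,-0.6,0,0,0,0.015],[-0.08,-0.7,0,0,0,0.015],[-0.098,-0.76,0,0,0,0.015],[-0.098,-0.802,0,0,0,0.015],[-0.098,-0.802,0,0,0,0.015],[-0.098,-0.802,0,0,0,0.015],[-0.098,-0.802,0,0,0,0.015]]]'
python3 hold.py .0172
```

```text
contact_force: [0.1, 0.2, -2.2]
finger_gap: 0.0456
finger_force: 30.0
clock: 45.5
ee_pos: [0.4985, 0.2468, 0.1313]
tcp_rot: [[0.997, 0.073, -0.001], [0.073, -0.997, -0.001], [-0.001, 0.001, -1.0]]
contact_force: [-0.3, 0.2, -1.3]
finger_gap: 0.0449
finger_force: 30.0
t 45.5 tcp [0.4985 0.2468 0.1313] F [-0.3  0.2 -1.3] gap 0.0449 ff 30.0
zmed 0.15872399553727692
hole px 314.0 181.0 32.0 32.0 [0.5492 0.2508 0.1587] target .5494 .2503
side 4.17 0.2738
side 4.24 0.2278
go shift [ 0.001 -0.002  0.002] rot [ 0.001  0.001 -0.001] rows 1
```

```bash
python3 -m inch '[[[0.002,0.002,0.06,0,0,0],[0.002,0.002,0.13,0,0,0],[0.002,0.002,0.2,0,0,0],[0.002,0.002,0.22,0,0,0],[0.002,0.002,0.23,0,0,0],[0.002,0.002,0.24,0,0,0],[0.002,0.002,0.25,0,0,0],[0.002,0.002,0.26,0,0,0],[0.002,0.002,0.27,0,0,0],[0.002,0.002,0.27,0,0,0]]]' |egrep 'ee|force|gap'
python3 -m inch '[[[0,0,0.02,0,0,0],[0,0,0.035,0,0,0],[0,0,0.05,0,0,0],[0,0,0.057,0,0,0],[0,0,0.06,0,0,0],[0,0,0.06,0,0,0],[0,0,0.06,0,0,0]]]'|egrep 'ee|t_force'
```

```text
ee_pos: [0.4997, 0.2475, 0.0515]
contact_force: [0.3, 0.6, -2.6]
finger_gap: 0.0453
finger_force: 30.0
ee_pos: [0.4996, 0.2475, 0.0333]
contact_force: [3.3, 1.2, -4.2]
```

```bash
for k in 1; do python3 -m inch '[[[0,0,0.004,0,0,0],[0,0,0.004,0,0,0],[0,0,0.004,0,0,0]]]'|egrep 'ee|t_force'; done
python3 -m inch '[[[0,0,0.004,0,0,0],[0,0,0.004,0,0,0],[0,0,0.004,0,0,0]]]'|egrep 'ee|t_force'
python3 -m inch '[[[0,0,0.003,0,0,0],[0,0,0.003,0,0,0],[0,0,0.003,0,0,0]]]'|egrep 'ee|t_force'
```

```text
ee_pos: [0.4996, 0.2475, 0.0325]
contact_force: [4.1, 1.1, -2.1]
ee_pos: [0.4996, 0.2475, 0.0313]
contact_force: [3.3, 0.2, -0.2]
ee_pos: [0.4997, 0.2475, 0.0307]
contact_force: [2.9, 0.5, 2.8]
```

```bash
python3 -m inch '[[[0,0,0.002,0,0,0],[0,0,0.002,0,0,0]]]'|egrep 'ee|t_force'
python3 -m inch '[[[0,0,0,0,0,0],[0,0,0,0,0,0],[0,0,0,0,0,0],[0,0,0,0,0,0],[0,0,-0.05,0,0,0],[0,0,-0.15,0,0,0],[0,0,-0.25,0,0,0],[0,0,-0.35,0,0,0],[0,0,-0.35,0,0,0],[0,0,-0.35,0,0,0]]]' 0.4 |egrep 'ee|gap'
python3 -m inch '[[[0,0.1,-0.1,0,0,0],[0,0.2,-0.2,0,0,0],[0,0.3,-0.3,0,0,0],[0,0.4,-0.4,0,0,0],[0,0.5,-0.5,0,0,0],[0,0.6,-0.6,0,0,0],[0,0.7,-0.7,0,0,0],[0,0.7,-0.7,0,0,0],[0,0.7,-0.7,0,0,0],[0,0.7,-0.7,0,0,0]]]' |egrep 'ee|gap'
python3 -c "
from h import *
p,d,m=snap('top')
for w in whites(p,d,m):print(w)
P=cloud(d,m)
for sx in(-.06,-.03,0,.03,.06):
    c=np.array([.4995,.247])+sx*np.array([np.cos(.0742),np.sin(.0742)]);q=P[np.hypot(P[...,0]-c[0],P[...,1]-c[1])<.006];print(sx,np.median(q[:,2]).round(4))
p,d,m=snap('side');P=cloud(d,m)
q=P[(P[...,2]>.24)&(p.max(2)<60)&(abs(P[...,1]-.39)<.06)&(abs(P[...,0]-.488)<.09)]
print(len(q),np.percentile(q,[2,50,98],axis=0).round(4))
k=P[(P[...,2]>.322)&(p.max(2)<60)&(abs(P[...,1]-.39)<.06)&(abs(P[...,0]-.488)<.055)];print(len(k),k.mean(0),k.max(0));state();go(.488,.387,.36,4.3)"
```

```text
ee_pos: [0.4997, 0.2475, 0.0307]
contact_force: [0.9, -0.7, 6.4]
ee_pos: [0.5002, 0.2479, 0.1365]
finger_gap: 0.0664
ee_pos: [0.5141, 0.0381, 0.3421]
finger_gap: 0.0663
('plate', array([0.5027, 0.2558]), np.float32(4.2), 0.1358, 0.0465, array([208., 296.]))
-0.06 0.0589
-0.03 0.0592
0 0.0579
0.03 0.0583
0.06 0.0589
831 [[0.4211 0.3838 0.2874]
 [0.489  0.3907 0.3345]
 [0.5562 0.3977 0.3396]]
451 [0.48817369 0.39077458 0.33579681] [0.54285294 0.39760372 0.34069375]
t 49.65 tcp [0.5137 0.0389 0.3412] F [-0.3 -0.3 -0.6] gap 0.0664 ff 0.0
go shift [ 0.002 -1.164 -0.062] rot [-0.001  0.003  0.   ] rows 9
```

All plates are flush: stack top z ≈ 0.0585, level. Now close the cover by its bar (≈ y 0.388, z 0.333).

```bash
python3 -m inch '[[[0,-0.12,-0.06,0,0,0],[0,-0.24,-0.06,0,0,0],[0,-0.36,-0.06,0,0,0],[0,-0.48,-0.06,0,0,0],[0,-0.6,-0.06,0,0,0],[0,-0.72,-0.06,0,0,0],[0,-0.84,-0.06,0,0,0],[0,-0.96,-0.06,0,0,0],[0,-1,-0.06,0,0,0],[0,-1,-0.06,0,0,0]]]' -0.37|egrep 'ee|gap'
python3 -m inch '[[[0.002,-0.1,0,0,0,0],[0.002,-0.165,0,0,0,0],[0.002,-0.165,0,0,0,0],[0.002,-0.165,0,0,0,0],[0.002,-0.165,0,0,0,0]]]'
python3 -c "
from h import *
go(.488,.388,.300,4.3)"
```

```text
ee_pos: [0.4905, 0.3402, 0.3594]
finger_gap: 0.0303
clock: 50.9
ee_pos: [0.4894, 0.3853, 0.3618]
tcp_rot: [[0.997, 0.074, -0.001], [0.074, -0.997, -0.001], [-0.001, 0.001, -1.0]]
contact_force: [-0.2, -0.1, -0.5]
finger_gap: 0.0301
finger_force: 0.0
go shift [-0.004 -0.009  0.206] rot [ 0.001  0.001 -0.001] rows 2
```

```bash
python3 -m inch '[[[-0.003,-0.008,0.05,0,0,0],[-0.003,-0.008,0.1,0,0,0],[-0.003,-0.008,0.15,0,0,0],[-0.003,-0.008,0.2,0,0,0],[-0.003,-0.008,0.2,0,0,0],[-0.003,-0.008,0.2,0,0,0]]]'|egrep 'ee|force'
python3 -m inch '[[[0,0,0,0,0,0],[0,0,0,0,0,0],[0,0,0,0,0,0],[0,0,0,0,0,0],[0,0,0,0,0,0],[0,0,0,0,0,0]]]' -1
python3 -c "
from h import *
o=state();y0=np.array([-.0741,.9973]);a=np.array([.4995,.2467])
yy=(o['ee_pos'][:2]-a)@y0-.140;print('bar y rel hinge',yy);a0=np.arccos(-yy/.24);print('ang',a0)
b=a0
for lo,hi in((a0,.95),(.95,.3)):
  for t in np.linspace(lo,hi,12)[1:]: print(round(t,3),(.8*(np.cos(t)-np.cos(lo))).round(3),(.8*(np.sin(lo)-np.sin(t))).round(3))
"
```

```text
ee_pos: [0.4876, 0.3881, 0.2999]
contact_force: [-0.4, 0.1, 0.6]
finger_force: 0.0
clock: 51.9
ee_pos: [0.4887, 0.3889, 0.3037]
tcp_rot: [[0.997, 0.074, 0.002], [0.074, -0.997, 0.001], [0.002, -0.0, -1.0]]
contact_force: [0.7, -0.7, 3.1]
finger_gap: 0.0092
finger_force: 30.0
t 51.9 tcp [0.4887 0.3889 0.3037] F [ 0.7 -0.7  3.1] gap 0.0092 ff 30.0
bar y rel hinge 0.002582492701528799
ang 1.5815569207122768
1.524 0.046 0.001
1.467 0.092 0.004
1.409 0.137 0.01
1.352 0.182 0.019
1.294 0.227 0.03
1.237 0.271 0.044
1.18 0.314 0.06
1.122 0.356 0.079
1.065 0.396 0.1
1.007 0.436 0.124
0.95 0.474 0.149
0.891 0.038 0.029
0.832 0.073 0.059
0.773 0.107 0.092
0.714 0.139 0.127
0.655 0.169 0.164
0.595 0.197 0.202
0.536 0.222 0.242
0.477 0.245 0.283
0.418 0.266 0.326
0.359 0.284 0.37
0.3 0.299 0.414
```

```bash
python3 -m inch '[[[0,0.046,0.001,0,0,0],[0,0.092,0.004,0,0,0],[0,0.137,0.01,0,0,0],[0,0.182,0.019,0,0,0],[0,0.227,0.03,0,0,0],[0,0.271,0.044,0,0,0],[0,0.314,0.06,0,0,0],[0,0.356,0.079,0,0,0],[0,0.396,0.1,0,0,0],[0,0.436,0.124,0,0,0],[0,0.474,0.149,0,0,0],[0,0.474,0.149,0,0,0]]]'
```

```text
clock: 52.9
ee_pos: [0.4984, 0.2433, 0.255]
tcp_rot: [[0.997, 0.072, -0.003], [0.072, -0.997, -0.005], [-0.003, 0.005, -1.0]]
contact_force: [1.7, -4.6, -1.5]
finger_gap: 0.0093
finger_force: 30.0
```

```bash
python3 -m inch '[[[0,0.038,0.029,0,0,0],[0,0.073,0.059,0,0,0],[0,0.107,0.092,0,0,0],[0,0.139,0.127,0,0,0],[0,0.169,0.164,0,0,0],[0,0.197,0.202,0,0,0],[0,0.222,0.242,0,0,0],[0,0.245,0.283,0,0,0],[0,0.266,0.326,0,0,0],[0,0.284,0.37,0,0,0],[0,0.299,0.414,0,0,0],[0,0.299,0.414,0,0,0]]]'
python3 -c "
import numpy as np
for t in np.linspace(.3,-.01,12)[1:]: print(round(t,3),(.8*(np.cos(t)-np.cos(.3))).round(3),(.8*(np.sin(.3)-np.sin(t))).round(3))"
```

```text
clock: 53.9
ee_pos: [0.505, 0.1566, 0.1296]
tcp_rot: [[0.997, 0.074, -0.001], [0.074, -0.997, -0.001], [-0.001, 0.001, -1.0]]
contact_force: [2.8, 4.1, -5.7]
finger_gap: 0.009
finger_force: 30.0
0.272 0.006 0.022
0.244 0.012 0.043
0.215 0.017 0.065
0.187 0.022 0.087
0.159 0.026 0.11
0.131 0.029 0.132
0.103 0.032 0.154
0.075 0.034 0.177
0.046 0.035 0.199
0.018 0.036 0.222
-0.01 0.036 0.244
```

```bash
python3 -m inch '[[[0,0.006,0.022,0,0,0],[0,0.012,0.043,0,0,0],[0,0.017,0.065,0,0,0],[0,0.022,0.087,0,0,0],[0,0.026,0.11,0,0,0],[0,0.029,0.132,0,0,0],[0,0.032,0.154,0,0,0],[0,0.034,0.177,0,0,0],[0,0.035,0.199,0,0,0],[0,0.036,0.215,0,0,0],[0,0.036,0.222,0,0,0],[0,0.036,0.222,0,0,0]]]'
python3 -m inch '[[[0,0,0.005,0,0,0],[0,0,0.01,0,0,0],[0,0,0.01,0,0,0],[0,0,0.01,0,0,0]]]'|egrep 'ee|t_force'
python3 -m inch '[[[0,0,0.005,0,0,0],[0,0,0.01,0,0,0],[0,0,0.01,0,0,0],[0,0,0.01,0,0,0]]]'|egrep 'ee|t_force'
```

```text
clock: 54.9
ee_pos: [0.5058, 0.1477, 0.066]
tcp_rot: [[0.997, 0.074, -0.001], [0.074, -0.997, 0.002], [-0.001, -0.002, -1.0]]
contact_force: [-1.2, 7.7, -2.3]
finger_gap: 0.0091
finger_force: 30.0
ee_pos: [0.506, 0.1477, 0.0657]
contact_force: [-9.1, 5.8, 11.8]
ee_pos: [0.5061, 0.1477, 0.0653]
contact_force: [-16.0, 3.1, 26.3]
```

```bash
python3 -m inch '[[[0,0,-0.013,0,0,0],[0,0,-0.013,0,0,0],[0,0,-0.013,0,0,0]]]'|egrep 'ee|t_force'
python3 -m inch '[[[0,0,0,0,0,0],[0,0,0,0,0,0],[0,0,0,0,0,0],[0,0,0,0,0,0],[0,0,0,0,0,0],[0,0,-0.1,0,0,0],[0,0,-0.2,0,0,0],[0,0,-0.4,0,0,0],[0,0,-0.6,0,0,0],[0,0,-0.6,0,0,0]]]' -0.37 |egrep 'ee|t_force'
python3 -m inch '[[[0,0.12,0,0,0,0],[0,0.24,0,0,0,0],[0,0.36,0,0,0,0],[0,0.48,0,0,0,0],[0,0.6,0,0,0,0],[0,0.72,0,0,0,0],[0,0.84,0,0,0,0],[0,0.95,0,0,0,0],[0,0.95,0,0,0,0],[0,0.95,0,0,0,0]]]' |egrep ee
python3 -c "
from h import *
for n in('top','side'):
    p,d,m=snap(n);P=cloud(d,m)
    q=P[(P[...,2]>.07)&(P[...,2]<.13)&(p.max(2)<60)&(abs(P[...,1]-.146)<.012)&(abs(P[...,0]-.505)<.055)]
    print(n,len(q),np.percentile(q,[5,50,95],axis=0).round(4))
    cv2.imwrite(f'pics/{n}_end.png',p[:,:,::-1])
a=cv2.imread('pics/side_end.png')[180:480,80:480];cv2.imwrite('pics/end.png',cv2.resize(a,None,fx=2,fy=2))
state()"
```

```text
ee_pos: [0.506, 0.1477, 0.0656]
contact_force: [-5.4, 5.7, 6.0]
ee_pos: [0.5065, 0.1465, 0.2474]
contact_force: [0.4, -0.6, 0.0]
ee_pos: [0.5272, -0.139, 0.2444]
top 199 [[0.4548 0.1404 0.0925]
 [0.4992 0.1463 0.0965]
 [0.5541 0.1525 0.1001]]
side 183 [[0.455  0.1457 0.0915]
 [0.5048 0.1502 0.0958]
 [0.5544 0.1547 0.0993]]
t 57.58 tcp [ 0.5274 -0.1371  0.2446] F [ 0.5 -0.4 -0.5] gap 0.0299 ff 0.0
```

View pics/end.png

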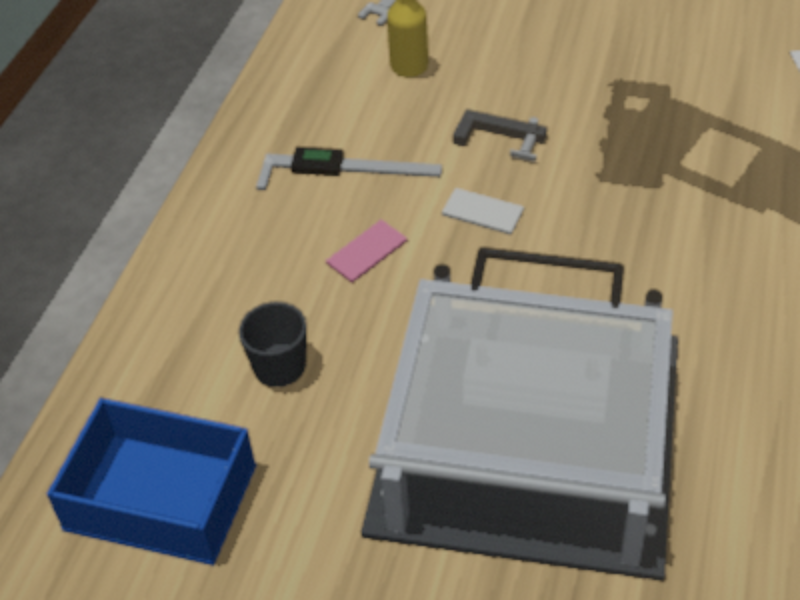

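The cover is down (bar top at z ≈ 0.0965, which puts its centre at 0.092), with the stack visible under it. The spare sheet and the bystanders haven't moved. Handing in.

```bash
python3 -c "
from rig import r
print(r.close_job())"
```

```text
the job is handed in; nothing more can be done
None
```

I stacked all three plates flush on the pins with one separator in each gap, lowered the cover onto its stop posts, left the spare sheet on the bench, and handed the job in; no verdict came back.

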